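Stow the cordless batteries capped and the bar clamp in its cut-out

ROBOT

A 6-joint arm with a two-finger parallel gripper is mounted at the origin on the work surface. World frame = base frame: x ahead of the robot, y to its left, z up, the work surface at z = 0. Lengths are in m, angles in rad, forces in N, time in s.
With the tool pointing down it reaches from about 0.3 to 0.95 m from the base axis. Payload 3.1 kg.
Tool frame: the origin (TCP) lies on the mounting face of the last link; the fingertips stand 173 mm ahead of it and the grasp point (between the pads) lies 155 mm ahead of it; z points along the fingers, y is the line along which they close (so a half turn about z gives the same grasp; the last joint's range is limited). The gripper opens to 85 mm and grips with 20 to 120 N. Pads are 22 mm wide; open, the fingers measure 114 mm over their backs; the gripper's body (76 mm by 85 mm) begins 54 mm behind the grasp point. The pads swing forward as they close: fully open they stand 13 mm farther back than shut.
Start: joints at [-0.07, 0.308, 1.634, -0, 1.2, -0.07], TCP at [0.625, -0, 0.405] pointing down, gripper open.
Joint ranges: [-3.06, 3.06], [-0.79, 1.96], [0.05, 2.63], [-1.19, 4.34], [0.05, 2.64], [-2.94, 2.94]. Speed limits (rad/s): [2.79, 2.79, 3.14, 3.14, 3.14, 3.14].

INTERFACE

Orientations are given as a rotation vector (axis times angle).
In Python, from station import * gives the robot as it stands. The module is installed in compiled form; this text tells all that it offers.
- The arm moves only by the tool drive_tool, never from a script. Its argument "targets" is a list of rows, each an object with "translation": the shift along the tool's x, y, z in units of 0.04 m (1.0 is 0.04 m), a list of three; "delta_rot": the turn, a rotation vector about the tool's x, y, z in units of 0.1 rad (1.0 is 0.1 rad), a list of three; "claw": the finger opening in mm, from 0 to 85.4. A call has 1 to 12 rows; each row shifts and turns the commanded pose from where the row before left it, along the tool's axes as they then stand; what a row does not reach is not made up. A row lasts 1/8 s, in which the tool goes at most 62.5 mm and 10.7 degrees, less where a joint would pass 70% of its speed; a pose out of reach is approached as far as the arm can. A call with a number of a shift or a turn outside -1 to 1 is refused whole. A call with a gripper value outside its range is refused whole. The fingers move at their own pace and stop on an object; "force" is the grip in N (left out, the last holds). Time passes only in rows, so rows that do not move let the fingers close. It gives the time, the measured TCP pose, the force, the opening and the grip force at its end, in the units of the state.
- sense(): the state, without advancing time (a new reading comes with each control period).
- snapshot(name): name is "scene" or "side" or "wrist"; returns the picture (420x560x3 uint8, red, green, blue); there is no depth.
- get_calibration(name): a dict with "camera_matrix" (3x3 intrinsics, pixels), "cam_to_world" (4x4, takes a point from camera to world coordinates). Camera axes: x right, y up, looking along -z (the intrinsics and any distortion apply to the point x, -y, -z); pixel columns grow to the right and rows downward; lengths in m; the calibration is good to about 2 mm. A picture is of the moment at which its call begins: read the wrist's pose just before it. get_calibration takes no time and is no camera call; for the wrist camera it gives the pose at the moment of the call.
- close_job(): hands the job in; it is judged then, once.
The state is a dict: "t": time; "joints": joint angles; "qd": joint speeds; "joint_efforts": joint torques, N m; "ee_pos": TCP position; "tcp_rot": TCP orientation; "contact_force": force on the tool from outside, world axes, zero at the start; "moment": the same for the moment, N m; "finger_gap": finger opening in m; "finger_force": force on a finger pad.
Only numpy, scipy, OpenCV 4.12 (cv2) and the standard library are available. Lean on these libraries where they do the work, as an engineer would, in place of code of your own. Each camera call takes 0.05 s, during which the arm holds its last target. There are 200 camera calls.

TASK

Clear the bench after the cabinet glue-up: seat every battery pack flat and square, fully home, in a pocket of the plywood cradle, with a terminal cap clipped on each pack - pinch the cap's two ears, set it into the opening in the pack's top and let go so that its tabs spread under the rim and its plate lies flat. Take the wood offcut off the shadow tray and lay it flat, same side up, on the bench, lay the bar clamp fully home in the tray's cut-out, and leave the other things on the bench where they are.

Things in the scene. Friction and masses are not known exactly. Their poses are not given: they have to be found in the camera images.
- pack1: black battery pack 96 (x) x 56 (y) x 42 high, 0.3 to 0.55 kg; origin at the centre of its underside, z up. Its lowest 16 mm is keyed: full width from x = -48 to 24, then a nose 34 wide to x = 48. The +x (nose) end has a yellow bar on top, the -x end a yellow label on its end face. Two or three of the packs are present (None = absent)
- pack2: as pack1. Every pack's top has, centred on the origin, a terminal opening 52 long (x) x 37 wide (y), with brass contacts inside, under a grey rim 4 thick along both x ends; below the rim the recess widens to 68 long (x), its floor at z = 26
- pack3: as pack1
- cap1: orange sprung terminal cap, 50 g; origin at the centre of its underside, z up. Plate 66 (x) x 34 (y), z = 9 to 12. Two spring tabs 32 wide (y) stand through it: upright ears, outer faces at x = +-25 at rest, tops at z = 36; pinch them along x from above, fingertips above the plate. Below the plate each tab has an outward lip, z = 0 to 4, reaching x = +-30 at rest
- cap2: as cap1. Pinched fully, a cap is 38 over the ears and 48 over the lips, which then pass through a pack's opening; let go, the lips spread under its rim. Fully fitted, the plate lies on the pack's top, the cap's origin 33 above the pack's, x axes along each other, either way round
- cap3: as cap1. There are always three caps: any cap fits any pack, and one left over may stay anywhere
- cap1_a (a joint): inward travel of cap1's +x tab: 0 = sprung out (3 N), 0.006 m = fully pinched (7 N)
- cap1_b (a joint): inward travel of cap1's -x tab: 0 = sprung out (3 N), 0.006 m = fully pinched (7 N)
- cap2_a (a joint): inward travel of cap2's +x tab: 0 = sprung out (3 N), 0.006 m = fully pinched (7 N)
- cap2_b (a joint): inward travel of cap2's -x tab: 0 = sprung out (3 N), 0.006 m = fully pinched (7 N)
- cap3_a (a joint): inward travel of cap3's +x tab: 0 = sprung out (3 N), 0.006 m = fully pinched (7 N)
- cap3_b (a joint): inward travel of cap3's -x tab: 0 = sprung out (3 N), 0.006 m = fully pinched (7 N)
- cradle: fixed plywood battery cradle with yellow pocket floors, 124 (x) x 276 (y) x 19 high; origin at the centre of its underside, +x is the end of the pockets that takes the pack's nose. Three keyed pockets 92 apart along y, 14 deep, 2 mm clear of a pack on every side
- pocket1 (a point): centre of the floor of pocket 1, axes as the cradle's: a pack is home with its origin here and its axes along these
- pocket2 (a point): centre of the floor of pocket 2, axes as the cradle's: a pack is home with its origin here and its axes along these
- pocket3 (a point): centre of the floor of pocket 3, axes as the cradle's: a pack is home with its origin here and its axes along these
- clamp: navy bar clamp lying flat, F-shaped, 208 long, about 0.32 kg; origin on the centre line of the bar, at mid length, on the underside, z up. Bar x = -104 to 84, y = +-7, z = 4 to 12; handle body x = -50 to -10, y = -34 to 56, 30 high (yellow patch on top; pinch it across its 40 mm along x); fixed jaw x = 84 to 104, y = -10 to 56, 24 high
- clamp_tray: fixed plywood shadow tray with a red floor, x = -122 to 122, y = -52 to 74, 16 high, with one F-shaped cut-out 12 deep (floor at z = 4) that takes the clamp in one pose, 2.5 mm clear all round; origin on the tray's underside, right below where the clamp's origin belongs, axes along those of the clamp when home
- offcut: dark wood offcut, 40 (x) x 90 (y) x 24 high, about 70 g, lying across the cut-out on top of the shadow tray (16 high); origin at the centre of its underside, z up
- tape: bystander, leave alone: yellow tape measure, 75 x 35 x 60 high; origin at its underside
- glue: bystander, leave alone: yellow glue bottle, 60 across, 140 high; origin at its underside
- screws: bystander, leave alone: cardboard box of screws, 90 x 65 x 45 high; origin at its underside
- sander: bystander, leave alone: cork sanding block, 110 x 65 x 30 high; origin at its underside
- driver: bystander, leave alone: screwdriver lying along its x axis, about 200 long; origin at its underside

How it is judged:
At the end, for the whole second after the job is handed in: Each present pack in a pocket: within 5 mm, 3 mm of the floor, 0.08 rad of square. On it a cap: 5 mm of centre, 30-35.5 mm up, flat to 0.08 rad, along it to 0.3 rad, tabs out to 3 mm. Clamp in its cut-out within 7 mm, 3 mm in height, 0.08 rad. Offcut flat on the bench (8 mm, 0.1 rad). At rest (((horizontal distance between pack1 and pocket1 below 0.005 m and z of pack1 in the frame of pocket1 below 0.003 m and angle between the x axis of pack1 and the x axis of cradle, either way round below 0.08 rad) or (horizontal distance between pack1 and pocket2 below 0.005 m and z of pack1 in the frame of pocket2 below 0.003 m and angle between the x axis of pack1 and the x axis of cradle, either way round below 0.08 rad) or (horizontal distance between pack1 and pocket3 below 0.005 m and z of pack1 in the frame of pocket3 below 0.003 m and angle between the x axis of pack1 and the x axis of cradle, either way round below 0.08 rad)) and angle between each of pack1, pack2, pack3, clamp's own z axis and vertical below 0.06 rad and ((x of cap1 in the frame of pack1 between -0.005 and 0.005 m and y of cap1 in the frame of pack1 between -0.005 and 0.005 m and z of cap1 in the frame of pack1 between 0.03 and 0.0355 m and angle between the z axis of cap1 and the z axis of pack1, either way round below 0.08 rad and angle between the x axis of cap1 and the x axis of pack1, either way round below 0.3 rad and value of joint each of cap1_a, cap1_b below 0.003 m) or (x of cap2 in the frame of pack1 between -0.005 and 0.005 m and y of cap2 in the frame of pack1 between -0.005 and 0.005 m and z of cap2 in the frame of pack1 between 0.03 and 0.0355 m and angle between the z axis of cap2 and the z axis of pack1, either way round below 0.08 rad and angle between the x axis of cap2 and the x axis of pack1, either way round below 0.3 rad and value of joint each of cap2_a, cap2_b below 0.003 m) or (x of cap3 in the frame of pack1 between -0.005 and 0.005 m and y of cap3 in the frame of pack1 between -0.005 and 0.005 m and z of cap3 in the frame of pack1 between 0.03 and 0.0355 m and angle between the z axis of cap3 and the z axis of pack1, either way round below 0.08 rad and angle between the x axis of cap3 and the x axis of pack1, either way round below 0.3 rad and value of joint each of cap3_a, cap3_b below 0.003 m)) and linear speed of each of pack1, pack2, pack3, clamp, offcut below 0.02 m/s and ((horizontal distance between pack2 and pocket1 below 0.005 m and z of pack2 in the frame of pocket1 below 0.003 m and angle between the x axis of pack2 and the x axis of cradle, either way round below 0.08 rad) or (horizontal distance between pack2 and pocket2 below 0.005 m and z of pack2 in the frame of pocket2 below 0.003 m and angle between the x axis of pack2 and the x axis of cradle, either way round below 0.08 rad) or (horizontal distance between pack2 and pocket3 below 0.005 m and z of pack2 in the frame of pocket3 below 0.003 m and angle between the x axis of pack2 and the x axis of cradle, either way round below 0.08 rad)) and ((x of cap1 in the frame of pack2 between -0.005 and 0.005 m and y of cap1 in the frame of pack2 between -0.005 and 0.005 m and z of cap1 in the frame of pack2 between 0.03 and 0.0355 m and angle between the z axis of cap1 and the z axis of pack2, either way round below 0.08 rad and angle between the x axis of cap1 and the x axis of pack2, either way round below 0.3 rad and value of joint each of cap1_a, cap1_b below 0.003 m) or (x of cap2 in the frame of pack2 between -0.005 and 0.005 m and y of cap2 in the frame of pack2 between -0.005 and 0.005 m and z of cap2 in the frame of pack2 between 0.03 and 0.0355 m and angle between the z axis of cap2 and the z axis of pack2, either way round below 0.08 rad and angle between the x axis of cap2 and the x axis of pack2, either way round below 0.3 rad and value of joint each of cap2_a, cap2_b below 0.003 m) or (x of cap3 in the frame of pack2 between -0.005 and 0.005 m and y of cap3 in the frame of pack2 between -0.005 and 0.005 m and z of cap3 in the frame of pack2 between 0.03 and 0.0355 m and angle between the z axis of cap3 and the z axis of pack2, either way round below 0.08 rad and angle between the x axis of cap3 and the x axis of pack2, either way round below 0.3 rad and value of joint each of cap3_a, cap3_b below 0.003 m)) and ((horizontal distance between pack3 and pocket1 below 0.005 m and z of pack3 in the frame of pocket1 below 0.003 m and angle between the x axis of pack3 and the x axis of cradle, either way round below 0.08 rad) or (horizontal distance between pack3 and pocket2 below 0.005 m and z of pack3 in the frame of pocket2 below 0.003 m and angle between the x axis of pack3 and the x axis of cradle, either way round below 0.08 rad) or (horizontal distance between pack3 and pocket3 below 0.005 m and z of pack3 in the frame of pocket3 below 0.003 m and angle between the x axis of pack3 and the x axis of cradle, either way round below 0.08 rad)) and ((x of cap1 in the frame of pack3 between -0.005 and 0.005 m and y of cap1 in the frame of pack3 between -0.005 and 0.005 m and z of cap1 in the frame of pack3 between 0.03 and 0.0355 m and angle between the z axis of cap1 and the z axis of pack3, either way round below 0.08 rad and angle between the x axis of cap1 and the x axis of pack3, either way round below 0.3 rad and value of joint each of cap1_a, cap1_b below 0.003 m) or (x of cap2 in the frame of pack3 between -0.005 and 0.005 m and y of cap2 in the frame of pack3 between -0.005 and 0.005 m and z of cap2 in the frame of pack3 between 0.03 and 0.0355 m and angle between the z axis of cap2 and the z axis of pack3, either way round below 0.08 rad and angle between the x axis of cap2 and the x axis of pack3, either way round below 0.3 rad and value of joint each of cap2_a, cap2_b below 0.003 m) or (x of cap3 in the frame of pack3 between -0.005 and 0.005 m and y of cap3 in the frame of pack3 between -0.005 and 0.005 m and z of cap3 in the frame of pack3 between 0.03 and 0.0355 m and angle between the z axis of cap3 and the z axis of pack3, either way round below 0.08 rad and angle between the x axis of cap3 and the x axis of pack3, either way round below 0.3 rad and value of joint each of cap3_a, cap3_b below 0.003 m)) and horizontal distance between clamp and clamp_tray below 0.007 m and z of clamp in the frame of clamp_tray between 0.001 and 0.007 m and angle between the x axis of clamp and the x axis of clamp_tray, either way round below 0.08 rad and height (world z) of offcut between -0.004 and 0.008 m and angle between offcut's own z axis and vertical below 0.1 rad); the robot touches nothing.
It fails at once if a bystander (tape, glue, screws, sanding block or screwdriver) is moved by more than 30 mm (distance of any of tape, glue, screws, sander, driver from where it was at the start of the episode above 0.03 m).
Of pack1, pack2, pack3 only 2 to 3 are there at a start; the rules pass over those that are not, and their reading is None.
At some moment in a run one of pack1, pack2, pack3, cap1, cap2, cap3, clamp may be knocked a few centimetres aside while the robot is not near it.
It also fails if it takes over 210 s, if anything falls off the work surface, if the arm or the gripper's body presses on something with over 40 N, if the wrist force passes 120 N, or if a joint passes its speed limit or range.

## Working session

There is one attempt and no reset: what is moved stays moved. The work goes in short steps, Python scripts to look and compute and a tool call to move; the robot and the scene stay as the last step left them, time stands still between calls to the robot, and variables do not carry over. Pictures are saved under pics/ and viewed, at most 19 in all, crops included, and the job is handed in when it is done.

Besides the shell and the picture viewer there is one more tool, called after ">>>" as name([rows], argument=value, ...), one row to a line, values as JSON. drive_tool: Moves the arm, as the interface text tells. Its arguments: {"type":"object","properties":{"targets":{"type":"array","items":{"type":"object","properties":{"translation":{"type":"array","items":{"type":"number"}},"delta_rot":{"type":"array","items":{"type":"number"}},"claw":{"type":"number"}}}},"force":{"type":"number"}},"required":["targets"]}

```bash
mkdir -p pics; ls; python3 - <<'E'
from station import *
import cv2,numpy as np
np.set_printoptions(precision=4,suppress=True)
s=sense();print(s)
for n in ["scene","side","wrist"]:
    c=get_calibration(n);print(n,c)
    cv2.imwrite(f"pics/{n}0.png",snapshot(n)[:,:,::-1])
E
```

```text
pics
{'t': 0.0, 'joints': array([-0.0697,  0.309 ,  1.6352,  0.    ,  1.1997, -0.0697]), 'qd': array([ 0.    , -0.    ,  0.    ,  0.0002, -0.0015, -0.0009]), 'joint_efforts': array([  0.0001, -41.5252, -27.6667,  -0.0002,   0.0101,  -0.    ]), 'ee_pos': array([0.6246, 0.    , 0.4034]), 'tcp_rot': array([-2.2202, -2.2202,  0.0023]), 'contact_force': array([ 0.1053, -0.2618,  1.0184]), 'moment': array([-0.0143,  0.0325,  0.004 ]), 'finger_force': 0.0, 'finger_gap': 0.08550628299876256}
scene {'camera_matrix': array([[546.103 ,   0.    , 284.6068],
       [  0.    , 546.103 , 200.3071],
       [  0.    ,   0.    ,   1.    ]]), 'cam_to_world': array([[ 0.2715, -0.8285,  0.4898,  1.4044],
       [ 0.9624,  0.24  , -0.1275, -0.208 ],
       [-0.012 ,  0.5059,  0.8625,  1.4886],
       [ 0.    ,  0.    ,  0.    ,  1.    ]])}
side {'camera_matrix': array([[510.4881,   0.    , 281.1432],
       [  0.    , 510.4881, 207.3671],
       [  0.    ,   0.    ,   1.    ]]), 'cam_to_world': array([[ 0.8013,  0.4039, -0.4413,  0.0046],
       [-0.5979,  0.5665, -0.5671, -0.7216],
       [ 0.0209,  0.7183,  0.6955,  0.9295],
       [ 0.    ,  0.    ,  0.    ,  1.    ]])}
wrist {'camera_matrix': array([[373.5552,   0.    , 279.6854],
       [  0.    , 373.5552, 213.5767],
       [  0.    ,   0.    ,   1.    ]]), 'cam_to_world': array([[ 1.    , -0.0002,  0.0022,  0.624 ],
       [-0.0003,  0.9649,  0.2627,  0.0663],
       [-0.0022, -0.2627,  0.9649,  0.3733],
       [ 0.    ,  0.    ,  0.    ,  1.    ]])}
```

View pics/scene0.png

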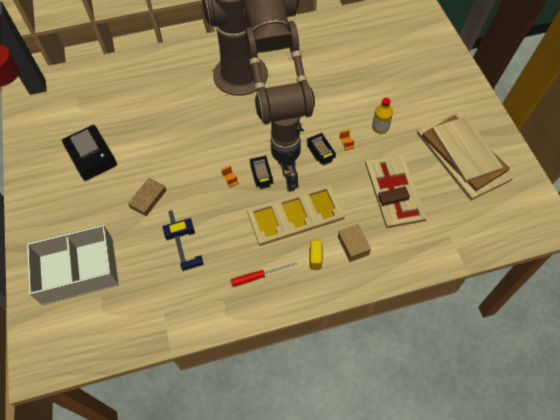

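View pics/side0.png

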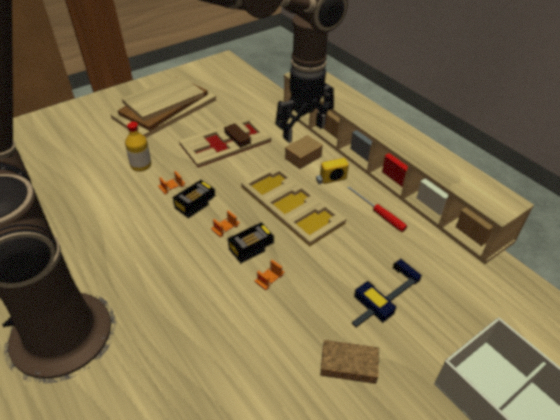

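```bash
cat > h.py <<'E'
from station import *
import cv2,numpy as np
from scipy.spatial.transform import Rotation as R
np.set_printoptions(precision=4,suppress=True)
def cast(cal,px,z):
    """pixels (n,2) -> world xy on plane z"""
    px=np.atleast_2d(np.asarray(px,float)); K=cal["camera_matrix"]; T=cal["cam_to_world"]
    d=np.c_[(px[:,0]-K[0,2])/K[0,0], -(px[:,1]-K[1,2])/K[1,1], -np.ones(len(px))]@T[:3,:3].T
    o=T[:3,3]; return o[:2]+d[:,:2]*((z-o[2])/d[:,2])[:,None]
def shot(n,fn):
    c=get_calibration(n); im=snapshot(n)[:,:,::-1].copy(); cv2.imwrite(f"pics/{fn}.png",im); np.savez(f"pics/{fn}.npz",K=c["camera_matrix"],T=c["cam_to_world"]); return im,c
def load(fn):
    d=np.load(f"pics/{fn}.npz"); return cv2.imread(f"pics/{fn}.png"),dict(camera_matrix=d["K"],cam_to_world=d["T"])
def state():
    s=sense(); M=R.from_rotvec(s["tcp_rot"]).as_matrix()
    print("t %.2f"%s["t"],"pos",s["ee_pos"],"xdir",M[:,0],"z",M[:,2],"gap %.4f"%s["finger_gap"],"F",s["contact_force"],"j",s["joints"]); return s,M
def go(xy,yaw,grasp_z,s=None):
    """grasp point target; yaw = world angle of tool y (closing) axis, mod pi. prints tool-frame units"""
    s,M=state(); cur=np.arctan2(M[1,1],M[0,1]); d=(yaw-cur+np.pi/2)%np.pi-np.pi/2
    # tool z is down: positive turn about tool z = negative world yaw
    p=np.array([*xy,grasp_z+0.155]); c,sn=np.cos(yaw if 0 else cur+d),np.sin(cur+d)
    Y=np.array([c,sn,0]); Z=np.array([0,0,-1.]); X=np.cross(Y,Z)
    dp=p-s["ee_pos"]; u=np.array([X@dp,Y@dp,Z@dp])/0.04
    tilt=M.T@np.cross(M[:,2],Z)/0.1
    print("rz units %.3f"%(-d/0.1),"alt(half turn) %.3f"%(-(d-np.sign(d)*np.pi)/0.1),"then shift units",u,"tilt fix",tilt)
E
python3 - <<'E'
from h import *
c=get_calibration("scene");k=get_calibration("side")
S=dict(packA=((262,171),(250,241),.04),packB=((321,148),(193,198),.04),capA=((230,177),(269,275),.02),capB=((347,141),(172,183),.02),cradle=((295,217),(292,205),.015),clamp=((178,227),(376,300),.03),tray=((395,190),(225,138),.016),offcut=((394,196),(238,134),.04),glue=((383,117),(137,150),.07),tape=((316,253),(334,171),.03),screws=((354,242),(303,151),.04),driver=((262,274),(385,212),.01),sander=((147,196),(350,360),.03),capC=((0,0),(225,223),.02))
for n,(a,b,z) in S.items(): print(n,cast(c,a,z)[0],cast(k,b,z)[0])
E
```

```text
packA [ 0.4579 -0.0336] [ 0.442  -0.0447]
packB [0.4248 0.1735] [0.4071 0.1612]
capA [ 0.4385 -0.1354] [ 0.4285 -0.1396]
capB [0.4082 0.2704] [0.3999 0.2648]
cradle [0.6337 0.0243] [0.6131 0.0148]
clamp [ 0.5765 -0.3269] [ 0.5703 -0.3351]
tray [0.6288 0.3542] [0.6258 0.3588]
offcut [0.6608 0.3341] [0.651  0.3252]
glue [0.3825 0.4   ] [0.3653 0.3857]
tape [0.7739 0.0473] [0.7794 0.0426]
screws [0.7752 0.1634] [0.7567 0.1517]
driver [ 0.7858 -0.1202] [ 0.7962 -0.1414]
sander [ 0.4415 -0.4009] [ 0.4295 -0.4073]
capC [-0.6433 -0.8343] [0.4353 0.0561]
```

View pics/wrist0.png

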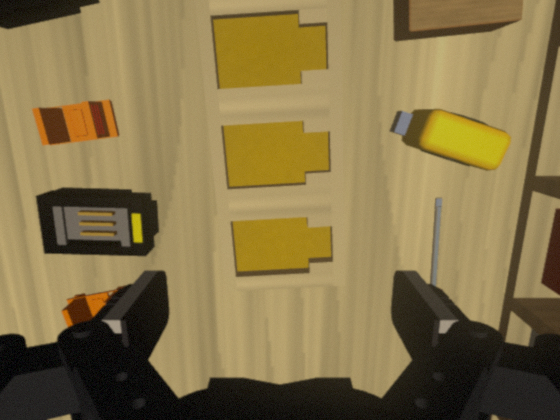

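>>> drive_tool([
  {"translation": [0.5, -0.87, 0], "delta_rot": [0, 0, 0], "claw": 85},
  {"translation": [0.5, -0.87, 0], "delta_rot": [0, 0, 0], "claw": 85},
  {"translation": [0.5, -0.87, 0], "delta_rot": [0, 0, 0], "claw": 85},
  {"translation": [0.5, -0.87, 0], "delta_rot": [0, 0, 0], "claw": 85},
  {"translation": [0.5, -0.87, 0], "delta_rot": [0, 0, 0], "claw": 85},
  {"translation": [0, 0, 0], "delta_rot": [0, 0, 0], "claw": 85},
  {"translation": [0, 0, 0], "delta_rot": [0, 0, 0], "claw": 85},
])

```text
t: 1.02
ee_pos: [0.4514, 0.0999, 0.4049]
tcp_rot: [2.22, 2.221, 0.001]
contact_force: [-0.9, -0.3, -1.0]
finger_gap: 0.085
finger_force: 0.0
```

```bash
python3 -c "
from h import *
shot('wrist','w1');state()"
```

```text
t 1.07 pos [0.4518 0.0997 0.405 ] xdir [ 0.0002  1.     -0.0002] z [ 0.0013 -0.0002 -1.    ] gap 0.0848 F [ 0.4868 -0.2575  0.392 ] j [ 0.1232 -0.012   2.0012 -0.0004  1.1511  0.1236]
```

>>> drive_tool([
  {"translation": [0.9, 0.85, 0], "delta_rot": [0, 0, 0], "claw": 85},
  {"translation": [0.9, 0.85, 0], "delta_rot": [0, 0, 0], "claw": 85},
  {"translation": [0.9, 0.85, 0], "delta_rot": [0, 0, 0], "claw": 85},
  {"translation": [0.9, 0.85, 0], "delta_rot": [0, 0, 0], "claw": 85},
  {"translation": [0.9, 0.85, 0], "delta_rot": [0, 0, 0], "claw": 85},
  {"translation": [0, 0, 0], "delta_rot": [0, 0, 0], "claw": 85},
  {"translation": [0, 0, 0], "delta_rot": [0, 0, 0], "claw": 85},
])

```text
t: 1.95
ee_pos: [0.6214, 0.2793, 0.4035]
tcp_rot: [-2.222, -2.221, 0.003]
contact_force: [0.0, -0.2, -0.5]
finger_gap: 0.0849
finger_force: 0.0
```

```bash
python3 -c "
from h import *
a,c=shot('wrist','w2');state()
b,_=load('w1')
cv2.imwrite('pics/v12.png',cv2.resize(np.vstack([b[:320],a[:350]]),None,fx=.89,fy=.89))"
```

```text
t 2.00 pos [0.6211 0.2789 0.404 ] xdir [ 0.0009  1.     -0.001 ] z [-0.0014 -0.001  -1.    ] gap 0.0852 F [ 0.0703 -0.27    0.0734] j [ 0.3583  0.4154  1.49   -0.0004  1.2379  0.3594]
```

View pics/v12.png

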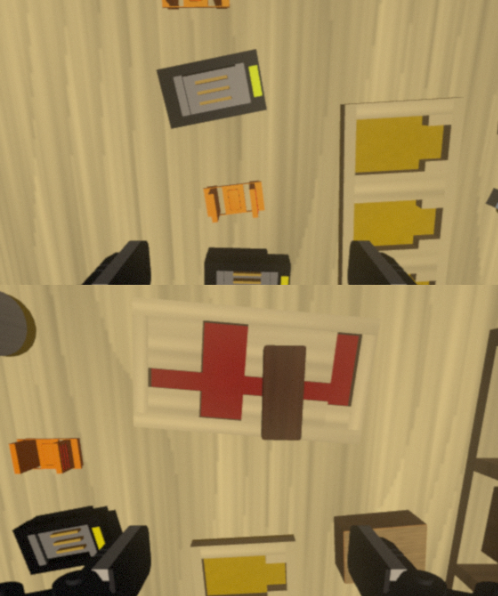

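```bash
cat >> h.py <<'E'
def blobs(im,lo,hi,minarea=150,roi=None):
    hsv=cv2.cvtColor(im,cv2.COLOR_BGR2HSV); m=cv2.inRange(hsv,np.array(lo),np.array(hi))
    if roi: k=np.zeros_like(m); k[roi[1]:roi[3],roi[0]:roi[2]]=1; m*=k
    cs,_=cv2.findContours(m,cv2.RETR_EXTERNAL,cv2.CHAIN_APPROX_NONE)
    return sorted([c[:,0,:] for c in cs if cv2.contourArea(c)>minarea],key=lambda c:-cv2.contourArea(c)),m
def rect(cal,c,z):
    """world min-area rect of a contour on plane z: centre, (long,short), angle of long side"""
    (cx,cy),(w,h),a=cv2.minAreaRect((cast(cal,c,z)*1000).astype(np.float32)); a=np.deg2rad(a)
    if w<h: w,h,a=h,w,a+np.pi/2
    return np.array([cx,cy])/1000,(round(w,1),round(h,1)),(a+np.pi/2)%np.pi-np.pi/2
E
python3 - <<'E'
from h import *
im,c=load('w2'); hsv=cv2.cvtColor(im,cv2.COLOR_BGR2HSV)
# w2 px: view px/.89, minus 320 rows
for n,p in dict(off=(284,390),red=(223,370),cap=(45,450),tray=(180,420),clampwood=(380,545)).items():
    x,y=int(p[0]/.89),int(p[1]/.89-320); print(n,(x,y),hsv[y,x])
b,m=blobs(im,(0,60,30),(14,170,110),800,(240,50,400,200))
for q in b: print(len(q),rect(c,q,.040))
b,m=blobs(im,(0,150,60),(6,255,255),150,(140,20,430,170))
for q in b: print('red',len(q),rect(c,q,.004),cv2.boundingRect(q))
E
```

```text
off (319, 118) [ 13 154  83]
red (250, 95) [  2 190 142]
cap (50, 185) [ 16 230 215]
tray (202, 151) [ 21  97 202]
clampwood (426, 292) [21 74 69]
396 (array([0.6527, 0.3362]), (87.9, 40.2), np.float64(1.5392999195308565))
red 443 (array([0.5846, 0.351 ]), (115.1, 97.0), np.float64(0.65953603843684)) (170, 43, 126, 108)
red 249 (array([0.7055, 0.3605]), (70.1, 49.4), np.float64(1.4780188517934247)) (341, 56, 61, 79)
```

```bash
python3 -c "
from h import *
go((0.6527,0.3362),-0.0315,0.036)"
```

```text
t 2.00 pos [0.6211 0.2789 0.404 ] xdir [ 0.0009  1.     -0.001 ] z [-0.0014 -0.001  -1.    ] gap 0.0852 F [ 0.0703 -0.27    0.0734] j [ 0.3583  0.4154  1.49   -0.0004  1.2379  0.3594]
rz units 0.306 alt(half turn) -31.110 then shift units [1.4557 0.7451 5.324 ] tilt fix [-0.0143  0.0099  0.    ]
```

>>> drive_tool([
  {"translation": [0, 0, 0], "delta_rot": [0, 0, 0.31], "claw": 85},
  {"translation": [0.73, 0.37, 0.8], "delta_rot": [0, 0, 0], "claw": 70},
  {"translation": [0.73, 0.37, 0.8], "delta_rot": [0, 0, 0], "claw": 70},
  {"translation": [0, 0, 1], "delta_rot": [0, 0, 0], "claw": 70},
  {"translation": [0, 0, 1], "delta_rot": [0, 0, 0], "claw": 70},
  {"translation": [0, 0, 0.8], "delta_rot": [0, 0, 0], "claw": 70},
  {"translation": [0, 0, 0.5], "delta_rot": [0, 0, 0], "claw": 70},
  {"translation": [0, 0, 0.42], "delta_rot": [0, 0, 0], "claw": 70},
  {"translation": [0, 0, 0], "delta_rot": [0, 0, 0], "claw": 70},
])

```text
t: 3.12
ee_pos: [0.652, 0.337, 0.1909]
tcp_rot: [-2.256, -2.186, 0.003]
contact_force: [-1.2, -0.3, -0.9]
finger_gap: 0.07
finger_force: 0.0
```

>>> drive_tool([
  {"translation": [0, 0, 0], "delta_rot": [0, 0, 0], "claw": 25},
  {"translation": [0, 0, 0], "delta_rot": [0, 0, 0], "claw": 25},
  {"translation": [0, 0, 0], "delta_rot": [0, 0, 0], "claw": 25},
  {"translation": [0, 0, 0], "delta_rot": [0, 0, 0], "claw": 25},
  {"translation": [0, 0, 0], "delta_rot": [0, 0, 0], "claw": 25},
  {"translation": [0, 0, -0.5], "delta_rot": [0, 0, 0], "claw": 25},
  {"translation": [0, 0, -1], "delta_rot": [0, 0, 0], "claw": 25},
  {"translation": [0, 0, -1], "delta_rot": [0, 0, 0], "claw": 25},
  {"translation": [0, 0, -1], "delta_rot": [0, 0, 0], "claw": 25},
], force=30)

```text
t: 4.25
ee_pos: [0.652, 0.3373, 0.3335]
tcp_rot: [-2.255, -2.187, 0.001]
contact_force: [0.3, -0.1, -1.3]
finger_gap: 0.0397
finger_force: 32.2
```

>>> drive_tool([
  {"translation": [-0.5, 0, 0], "delta_rot": [0, 0, 0], "claw": 25},
  {"translation": [-1, 0, 0], "delta_rot": [0, 0, 0], "claw": 25},
  {"translation": [-1, 0, 0], "delta_rot": [0, 0, 0], "claw": 25},
  {"translation": [-1, 0, 0], "delta_rot": [0, 0, 0], "claw": 25},
  {"translation": [-1, 0, 0], "delta_rot": [0, 0, 0], "claw": 25},
  {"translation": [-1, 0, 0], "delta_rot": [0, 0, 0], "claw": 25},
  {"translation": [-1, 0, 0], "delta_rot": [0, 0, 0], "claw": 25},
  {"translation": [-1, 0, 0], "delta_rot": [0, 0, 0], "claw": 25},
  {"translation": [-1, 0, 0], "delta_rot": [0, 0, 0], "claw": 25},
  {"translation": [-1, 0, 0], "delta_rot": [0, 0, 0], "claw": 25},
  {"translation": [-1, 0, 0], "delta_rot": [0, 0, 0], "claw": 25},
  {"translation": [-1, 0, 0], "delta_rot": [0, 0, 0], "claw": 25},
])

```text
t: 5.75
ee_pos: [0.6366, -0.1241, 0.3303]
tcp_rot: [-2.254, -2.184, 0.003]
contact_force: [-1.3, 0.1, -0.6]
finger_gap: 0.0395
finger_force: 32.2
```

>>> drive_tool([
  {"translation": [-1, -0.3, 0.5], "delta_rot": [0, 0, 0], "claw": 25},
  {"translation": [-0.9, 0, 0.5], "delta_rot": [0, 0, 0], "claw": 25},
  {"translation": [0, 0, 1], "delta_rot": [0, 0, 0], "claw": 25},
  {"translation": [0, 0, 0.8], "delta_rot": [0, 0, 0], "claw": 25},
  {"translation": [0, 0, 0.5], "delta_rot": [0, 0, 0], "claw": 25},
  {"translation": [0, 0, 0.4], "delta_rot": [0, 0, 0], "claw": 25},
  {"translation": [0, 0, 0], "delta_rot": [0, 0, 0], "claw": 25},
])

```text
t: 6.62
ee_pos: [0.6231, -0.1976, 0.1826]
tcp_rot: [-2.254, -2.185, 0.002]
contact_force: [-0.0, 0.3, 0.4]
finger_gap: 0.0394
finger_force: 32.2
```

>>> drive_tool([
  {"translation": [0, 0, 0.15], "delta_rot": [0, 0, 0], "claw": 25},
  {"translation": [0, 0, 0], "delta_rot": [0, 0, 0], "claw": 60},
  {"translation": [0, 0, 0], "delta_rot": [0, 0, 0], "claw": 60},
  {"translation": [0, 0, -0.5], "delta_rot": [0, 0, 0], "claw": 70},
  {"translation": [0, 0, -1], "delta_rot": [0, 0, 0], "claw": 80},
  {"translation": [-0.5, -0.2, -1], "delta_rot": [0, 0, 0], "claw": 85},
  {"translation": [-1, -0.2, -1], "delta_rot": [0, 0, 0], "claw": 85},
  {"translation": [-1, -0.2, -1], "delta_rot": [0, 0, 0], "claw": 85},
  {"translation": [-1, -0.2, 0], "delta_rot": [0, 0, 0], "claw": 85},
  {"translation": [-1, -0.2, 0], "delta_rot": [0, 0, 0], "claw": 85},
  {"translation": [0, 0, 0], "delta_rot": [0, 0, 0], "claw": 85},
])

```text
t: 8.0
ee_pos: [0.5772, -0.3796, 0.3603]
tcp_rot: [2.257, 2.18, -0.0]
contact_force: [-0.1, 0.2, -0.1]
finger_gap: 0.0848
finger_force: 0.0
```

```bash
python3 - <<'E'
from h import *
im,c=shot('wrist','w3');state()
hsv=cv2.cvtColor(im,cv2.COLOR_BGR2HSV)
b,m=blobs(im,(20,130,100),(38,255,255),200,(0,0,560,330))
for q in b: print('yellow',rect(c,q,.030),cv2.boundingRect(q))
b,m=blobs(im,(95,60,15),(130,255,200),300,(0,0,560,330))
for q in b: print('navy',rect(c,q,.02),cv2.boundingRect(q))
E
```

```text
t 8.05 pos [ 0.5777 -0.378   0.3597] xdir [ 0.0336  0.9994 -0.0009] z [ 0.0019 -0.001  -1.    ] gap 0.0849 F [ 0.1503  1.4886 -0.7293] j [-0.6425  0.4712  1.5027  0.0004  1.1656 -0.609 ]
yellow (array([ 0.5734, -0.3294]), (46.6, 24.5), np.float64(-1.5295829310464573)) (255, 101, 35, 62)
```

View pics/w3.png

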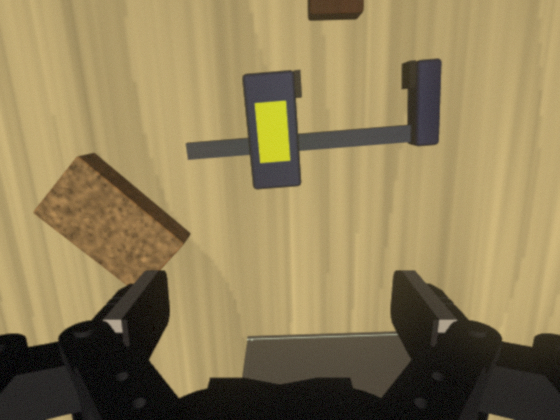

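```bash
python3 - <<'E'
from h import *
im,c=load('w3'); hsv=cv2.cvtColor(im,cv2.COLOR_BGR2HSV)
for p in [(252,90),(297,85),(425,80),(220,148),(350,138),(297,160),(409,80)]: print(p,hsv[p[1],p[0]])
co=cast(c,[(247,74),(292,71),(300,184),(254,188)],.030); print(co, co.mean(0), np.linalg.norm(np.diff(co,axis=0),axis=1), 'yawx',np.arctan2(*(co[1]-co[0]+co[2]-co[3])[::-1]),'yawy',np.arctan2(*(co[0]-co[3]+co[1]-co[2])[::-1])-np.pi/2)
b,m=blobs(im,(0,0,0),(180,255,75),300,(180,50,450,200))
for q in b: print(cv2.boundingRect(q))
# bar centre line columns
mm=(cv2.cvtColor(im,cv2.COLOR_BGR2GRAY)<100)
P=[(x,np.mean(np.where(mm[120:170,x])[0])+120) for x in list(range(195,240,5))+list(range(310,400,5))]
w=cast(c,P,.012); v=np.polyfit(w[:,0],w[:,1],1); print('bar yaw',np.arctan(v[0]),'y at .57',np.polyval(v,.5734))
E
```

```text
(252, 90) [120  20  76]
(297, 85) [20 73 77]
(425, 80) [133  41  75]
(220, 148) [13 22 81]
(350, 138) [15 13 76]
(297, 160) [162  18  71]
(409, 80) [ 22 105  61]
[[ 0.556  -0.2859]
 [ 0.59   -0.2849]
 [ 0.5943 -0.3715]
 [ 0.5566 -0.3735]] [ 0.5742 -0.329 ] [0.034  0.0867 0.0377] yawx 0.04069011271542615 yawy 0.02773335196384985
(243, 71, 57, 117)
(403, 60, 38, 85)
bar yaw 0.044083881910527145 y at .57 -0.3399483787694412
```

```bash
python3 -c "
from h import *
go((0.5734,-0.3293),0.042,0.030)"
```

```text
t 8.05 pos [ 0.5777 -0.378   0.3597] xdir [ 0.0336  0.9994 -0.0009] z [ 0.0019 -0.001  -1.    ] gap 0.0849 F [ 0.1503  1.4886 -0.7293] j [-0.6425  0.4712  1.5027  0.0004  1.1656 -0.609 ]
rz units -0.756 alt(half turn) 30.660 then shift units [ 1.2199 -0.0559  4.3679] tilt fix [ 0.0192  0.0093 -0.    ]
```

>>> drive_tool([
  {"translation": [0, 0, 0], "delta_rot": [0, 0, -0.75], "claw": 70},
  {"translation": [0.61, -0.03, 0.8], "delta_rot": [0, 0, 0], "claw": 70},
  {"translation": [0.61, -0.03, 0.8], "delta_rot": [0, 0, 0], "claw": 70},
  {"translation": [0, 0, 1], "delta_rot": [0, 0, 0], "claw": 70},
  {"translation": [0, 0, 0.9], "delta_rot": [0, 0, 0], "claw": 70},
  {"translation": [0, 0, 0.5], "delta_rot": [0, 0, 0], "claw": 70},
  {"translation": [0, 0, 0.37], "delta_rot": [0, 0, 0], "claw": 70},
  {"translation": [0, 0, 0], "delta_rot": [0, 0, 0], "claw": 70},
])

```text
t: 9.05
ee_pos: [0.5736, -0.3276, 0.1826]
tcp_rot: [-2.171, -2.269, 0.0]
contact_force: [0.2, -0.6, 1.1]
finger_gap: 0.0701
finger_force: 0.0
```

>>> drive_tool([
  {"translation": [0, 0, 0], "delta_rot": [0, 0, 0], "claw": 25},
  {"translation": [0, 0, 0], "delta_rot": [0, 0, 0], "claw": 25},
  {"translation": [0, 0, 0], "delta_rot": [0, 0, 0], "claw": 25},
  {"translation": [0, 0, 0], "delta_rot": [0, 0, 0], "claw": 25},
  {"translation": [0, 0, 0], "delta_rot": [0, 0, 0], "claw": 25},
  {"translation": [0, 0, -0.5], "delta_rot": [0, 0, 0], "claw": 25},
  {"translation": [0, 0, -1], "delta_rot": [0, 0, 0], "claw": 25},
  {"translation": [0, 0, -1], "delta_rot": [0, 0, 0], "claw": 25},
  {"translation": [0, 0, -1], "delta_rot": [0, 0, 0], "claw": 25},
  {"translation": [0, 0, -0.7], "delta_rot": [0, 0, 0], "claw": 25},
], force=60)

```text
t: 10.3
ee_pos: [0.5735, -0.3278, 0.3533]
tcp_rot: [2.171, 2.269, 0.0]
contact_force: [0.4, 0.1, -3.6]
finger_gap: 0.0383
finger_force: 63.3
```

>>> drive_tool([
  {"translation": [0.5, 0, 0], "delta_rot": [0, 0, 0], "claw": 25},
  {"translation": [1, 0.1, 0], "delta_rot": [0, 0, 0], "claw": 25},
  {"translation": [1, 0.1, 0], "delta_rot": [0, 0, 0], "claw": 25},
  {"translation": [1, 0.1, 0], "delta_rot": [0, 0, 0], "claw": 25},
  {"translation": [1, 0.1, 0], "delta_rot": [0, 0, 0], "claw": 25},
  {"translation": [1, 0.1, 0], "delta_rot": [0, 0, 0], "claw": 25},
  {"translation": [1, 0.1, 0], "delta_rot": [0, 0, 0], "claw": 25},
  {"translation": [1, 0.1, 0], "delta_rot": [0, 0, 0], "claw": 25},
  {"translation": [1, 0.1, 0], "delta_rot": [0, 0, 0], "claw": 25},
  {"translation": [1, 0.1, 0], "delta_rot": [0, 0, 0], "claw": 25},
  {"translation": [1, 0, 0], "delta_rot": [0, 0, 0], "claw": 25},
  {"translation": [1, 0, 0], "delta_rot": [0, 0, 0], "claw": 25},
])

```text
t: 11.8
ee_pos: [0.587, 0.1353, 0.3482]
tcp_rot: [-2.169, -2.267, 0.007]
contact_force: [0.2, 0.4, -3.8]
finger_gap: 0.0384
finger_force: 63.2
```

>>> drive_tool([
  {"translation": [1, 0, 0], "delta_rot": [0, 0, 0.6], "claw": 25},
  {"translation": [1, 0, 0], "delta_rot": [0, 0, 0.6], "claw": 25},
  {"translation": [0, 0, 0], "delta_rot": [0, 0, 0], "claw": 25},
  {"translation": [0, 0, 0], "delta_rot": [0, 0, 0], "claw": 25},
])

```text
t: 12.3
ee_pos: [0.5866, 0.2135, 0.3489]
tcp_rot: [-2.301, -2.136, 0.007]
contact_force: [-0.1, 0.0, -3.7]
finger_gap: 0.039
finger_force: 63.2
```

```bash
python3 - <<'E'
from h import *
im,c=shot('wrist','w4');state()
E
```

```text
t 12.35 pos [0.587  0.2129 0.3493] xdir [ 0.0754  0.9971 -0.0015] z [-0.0036 -0.0012 -1.    ] gap 0.0389 F [-0.6022 -0.0356 -4.5331] j [ 0.2782  0.3629  1.6793 -0.0002  1.1032  0.3538]
```

View pics/w4.png

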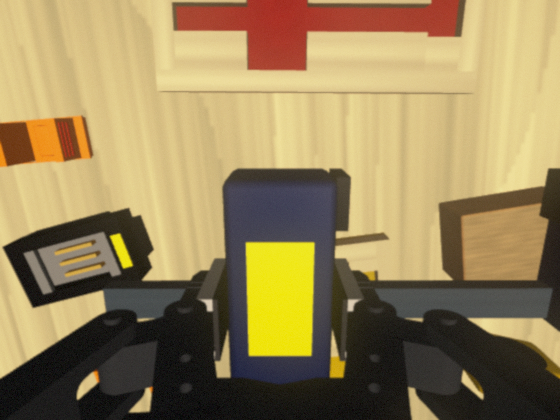

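>>> drive_tool([
  {"translation": [0.9, 0, 0], "delta_rot": [0, 0, 0], "claw": 25},
  {"translation": [0.8, 0, 0], "delta_rot": [0, 0, 0], "claw": 25},
  {"translation": [0, 0, 0], "delta_rot": [0, 0, 0], "claw": 25},
  {"translation": [0, 0, 0], "delta_rot": [0, 0, 0], "claw": 25},
])

```text
t: 12.85
ee_pos: [0.5932, 0.2798, 0.3504]
tcp_rot: [-2.305, -2.135, 0.003]
contact_force: [-0.0, -0.5, -3.0]
finger_gap: 0.0387
finger_force: 63.2
```

```bash
python3 - <<'E'
from h import *
im,c=shot('wrist','w5');state()
b,m=blobs(im,(0,120,50),(8,255,255),150,(100,0,520,165))
for q in b: print('red',rect(c,q,.004),cv2.boundingRect(q))
cv2.imwrite('pics/v5.png',cv2.resize(im[:175,130:520],None,fx=2,fy=2))
E
```

```text
t 12.90 pos [0.5933 0.2796 0.3504] xdir [ 0.0771  0.997  -0.0013] z [-0.0015 -0.0012 -1.    ] gap 0.0388 F [ 0.1086 -0.4322 -3.5853] j [ 0.3741  0.4181  1.5993 -0.0006  1.1259  0.4516]
red (array([0.6231, 0.355 ]), (213.6, 94.8), np.float64(-0.07732901015014004)) (180, 33, 270, 124)
```

View pics/v5.png

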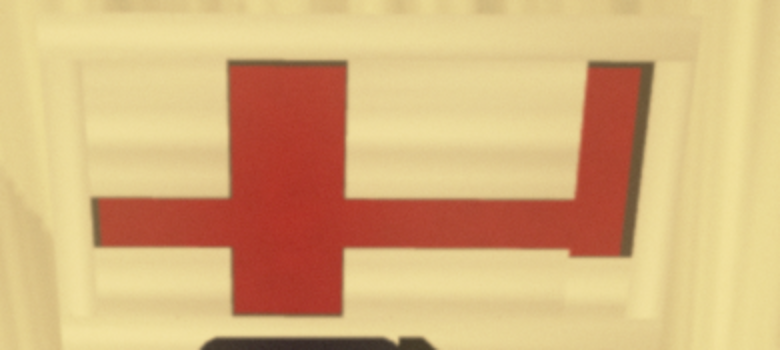

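```bash
python3 - <<'E'
from h import *
for f,tp in (('w4',(.587,.2129,.3493)),('w5',(.5933,.2796,.3504))):
    im,c=load(f)
    b,m=blobs(im,(22,150,150),(38,255,255),2000,(200,200,360,400))
    q=b[0]; r=rect(c,q,tp[2]-.1526); print(r, 'rel tool',r[0]-np.array(tp[:2]), cv2.boundingRect(q))
    print(c["cam_to_world"][:3,3]-np.array(tp))
go((0.5932,0.3573),-0.0773,0.0316)
E
```

```text
(array([0.5854, 0.2136]), (45.2, 23.9), np.float64(1.4963866738317009)) rel tool [-0.0016  0.0007] (246, 242, 68, 114)
[ 0.0038  0.0667 -0.0308]
(array([0.5924, 0.2798]), (45.3, 24.0), np.float64(1.4941343053397667)) rel tool [-0.0009  0.0002] (246, 242, 69, 114)
[ 0.0044  0.0663 -0.0304]
t 12.90 pos [0.5933 0.2796 0.3504] xdir [ 0.0771  0.997  -0.0013] z [-0.0015 -0.0012 -1.    ] gap 0.0388 F [ 0.1086 -0.4322 -3.5853] j [ 0.3741  0.4181  1.5993 -0.0006  1.1259  0.4516]
rz units 0.001 alt(half turn) -31.415 then shift units [ 1.9368 -0.152   4.0962] tilt fix [-0.0136  0.0127 -0.    ]
```

>>> drive_tool([
  {"translation": [0.96, -0.06, 0.5], "delta_rot": [0, 0, 0], "claw": 25},
  {"translation": [0.96, -0.06, 0.5], "delta_rot": [0, 0, 0], "claw": 25},
  {"translation": [0, 0, 1], "delta_rot": [0, 0, 0], "claw": 25},
  {"translation": [0, 0, 0.9], "delta_rot": [0, 0, 0], "claw": 25},
  {"translation": [0, 0, 0.4], "delta_rot": [0, 0, 0], "claw": 25},
  {"translation": [0, 0, 0], "delta_rot": [0, 0, 0], "claw": 25},
  {"translation": [0, 0, 0], "delta_rot": [0, 0, 0], "claw": 25},
])

```text
t: 13.78
ee_pos: [0.5957, 0.3579, 0.2211]
tcp_rot: [2.304, 2.134, 0.006]
contact_force: [-0.9, 0.3, -3.8]
finger_gap: 0.0389
finger_force: 63.2
```

```bash
python3 - <<'E'
from h import *
go((0.5942,0.3568),-0.0773,0.0316)
im,c=shot('wrist','w6')
cv2.imwrite('pics/v6.png',im)
E
```

```text
t 13.78 pos [0.5957 0.3579 0.2211] xdir [0.0766 0.9971 0.0019] z [ 0.0033  0.0017 -1.    ] gap 0.0389 F [-0.9171  0.3426 -3.8239] j [ 0.4784  0.6372  1.556  -0.      0.9446  0.5551]
rz units 0.006 alt(half turn) -31.410 then shift units [-0.03   -0.0357  0.8634] tilt fix [ 0.0314 -0.019   0.    ]
```

View pics/v6.png

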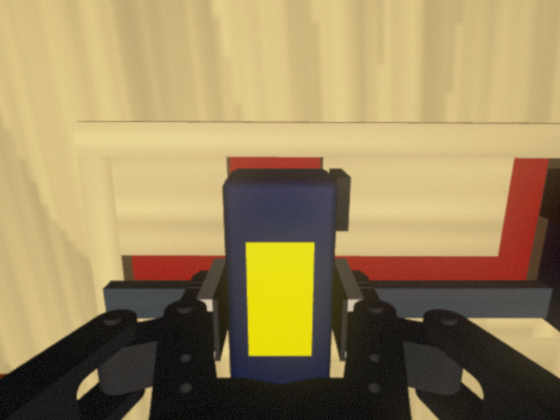

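```bash
python3 - <<'E'
from h import *
im,c=load('w6')
a=cast(c,[(228,157),(323,157)],.004);print(a,np.linalg.norm(a[1]-a[0]))
yaw=-.0773;M=np.array([[np.cos(yaw),np.sin(yaw)],[-np.sin(yaw),np.cos(yaw)]])
b,m=blobs(im,(22,150,150),(38,255,255),2000,(200,200,360,400));r=rect(c,b[0],.2211-.1526);print(r)
d=M@(a.mean(0)-r[0]);print('slot top mid minus patch centre in tray frame (want 0,.0475):',d)
E
```

```text
[[0.5736 0.4047]
 [0.6208 0.4011]] 0.04731235490535091
(array([0.5956, 0.3583]), (45.3, 23.9), np.float64(1.4944991584091074))
slot top mid minus patch centre in tray frame (want 0,.0475): [-0.0019  0.0446]
```

>>> drive_tool([
  {"translation": [-0.04, -0.045, 0.2], "delta_rot": [0, 0, 0], "claw": 25},
  {"translation": [0, 0, 0.2], "delta_rot": [0, 0, 0], "claw": 25},
  {"translation": [0, 0, 0.2], "delta_rot": [0, 0, 0], "claw": 25},
  {"translation": [0, 0, 0.15], "delta_rot": [0, 0, 0], "claw": 25},
  {"translation": [0, 0, 0.08], "delta_rot": [0, 0, 0], "claw": 25},
  {"translation": [0, 0, 0], "delta_rot": [0, 0, 0], "claw": 25},
  {"translation": [0, 0, 0], "delta_rot": [0, 0, 0], "claw": 25},
])

```text
t: 14.7
ee_pos: [0.5925, 0.3565, 0.189]
tcp_rot: [-2.304, -2.136, 0.004]
contact_force: [-8.5, -3.4, 12.4]
finger_gap: 0.0386
finger_force: 65.2
```

>>> drive_tool([
  {"translation": [-0.03, -0.05, 0], "delta_rot": [0, 0, 0], "claw": 25},
  {"translation": [0, 0, 0.04], "delta_rot": [0, 0, 0], "claw": 25},
  {"translation": [0, 0, 0], "delta_rot": [0, 0, 0], "claw": 25},
])

```text
t: 15.08
ee_pos: [0.5918, 0.3561, 0.189]
tcp_rot: [2.304, 2.135, 0.003]
contact_force: [-5.9, -3.4, 15.7]
finger_gap: 0.0385
finger_force: 65.5
```

>>> drive_tool([
  {"translation": [0, 0, -0.05], "delta_rot": [0, 0, 0], "claw": 44},
  {"translation": [0, 0, 0], "delta_rot": [0, 0, 0], "claw": 50},
  {"translation": [0, 0, 0], "delta_rot": [0, 0, 0], "claw": 60},
  {"translation": [0, 0, -0.5], "delta_rot": [0, 0, 0], "claw": 70},
  {"translation": [0, 0, -1], "delta_rot": [0, 0, 0], "claw": 70},
  {"translation": [0, 0, -1], "delta_rot": [0, 0, 0], "claw": 70},
  {"translation": [0, 0, -1], "delta_rot": [0, 0, 0], "claw": 85},
  {"translation": [-0.9, 0, -1], "delta_rot": [0, 0, 0], "claw": 85},
  {"translation": [-0.9, 0, 0], "delta_rot": [0, 0, 0], "claw": 85},
  {"translation": [0, 0, 0], "delta_rot": [0, 0, 0], "claw": 85},
  {"translation": [0, 0, 0], "delta_rot": [0, 0, 0], "claw": 85},
])

```text
t: 16.45
ee_pos: [0.5851, 0.2837, 0.3669]
tcp_rot: [-2.305, -2.135, -0.002]
contact_force: [0.0, -0.4, 0.7]
finger_gap: 0.0847
finger_force: 0.0
```

```bash
python3 - <<'E'
from h import *
im,c=shot('wrist','w7');state()
b,m=blobs(im,(22,150,150),(38,255,255),600,(130,20,440,250))
if b: print('patch',rect(c,b[0],.034))
cv2.imwrite('pics/v7.png',cv2.resize(im[20:300,100:500],None,fx=2,fy=2))
E
```

```text
t 16.50 pos [0.585  0.2841 0.3665] xdir [0.0757 0.9971 0.0007] z [ 0.0002  0.0006 -1.    ] gap 0.0849 F [ 0.5667  0.2024 -0.251 ] j [0.3851 0.3912 1.6025 0.0006 1.1474 0.4607]
patch (array([0.5915, 0.3558]), (45.7, 23.9), np.float64(1.4843622351938843))
```

View pics/v7.png

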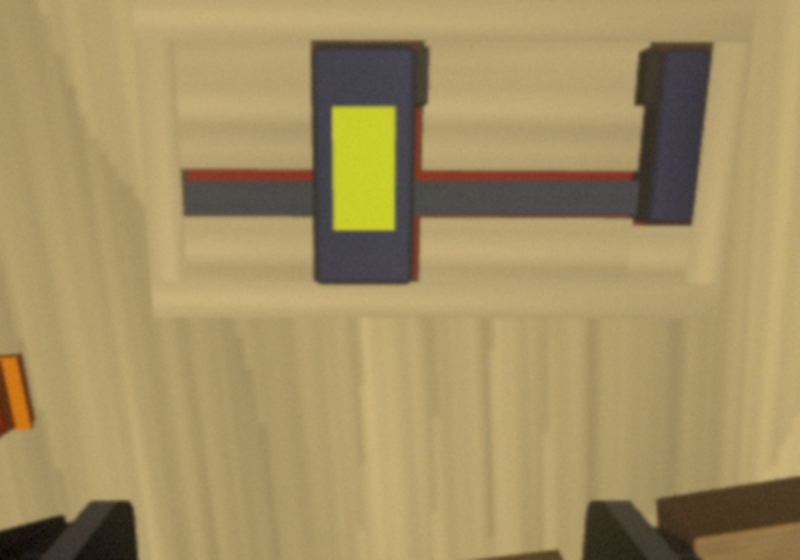

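>>> drive_tool([
  {"translation": [0, 0, -0.4], "delta_rot": [0, 0, -0.76], "claw": 85},
  {"translation": [-0.95, 0.11, -0.45], "delta_rot": [0, 0, 0], "claw": 85},
  {"translation": [-0.95, 0.11, 0], "delta_rot": [0, 0, 0], "claw": 85},
  {"translation": [-0.95, 0.11, 0], "delta_rot": [0, 0, 0], "claw": 85},
  {"translation": [-0.95, 0.11, 0], "delta_rot": [0, 0, 0], "claw": 85},
  {"translation": [-0.95, 0.11, 0], "delta_rot": [0, 0, 0], "claw": 85},
  {"translation": [-0.95, 0.11, 0], "delta_rot": [0, 0, 0], "claw": 85},
  {"translation": [-0.95, 0.11, 0], "delta_rot": [0, 0, 0], "claw": 85},
  {"translation": [-0.95, 0.11, 0], "delta_rot": [0, 0, 0], "claw": 85},
  {"translation": [0, 0, 0], "delta_rot": [0, 0, 0], "claw": 85},
  {"translation": [0, 0, 0], "delta_rot": [0, 0, 0], "claw": 85},
])

```text
t: 17.88
ee_pos: [0.6204, -0.0195, 0.3998]
tcp_rot: [-2.22, -2.221, -0.0]
contact_force: [-0.6, 0.2, 0.5]
finger_gap: 0.0848
finger_force: 0.0
```

```bash
python3 - <<'E'
from h import *
im,c=shot('wrist','w8');state()
b,m=blobs(im,(20,200,60),(32,255,255),1500,(180,0,400,330))
for q in b:
    r=rect(c,q,.005); print('pocket',r,cv2.boundingRect(q))
# packs: black
for f in ('w1','w8'):
    im,c=load(f)
    b,m=blobs(im,(0,0,0),(180,255,70),1500,(0,0,330,300))
    for q in b: print(f,'black',rect(c,q,.042),cv2.boundingRect(q))
    b,m=blobs(im,(25,150,120),(40,255,255),60,(0,0,330,300))
    for q in b: print(f,'yel',rect(c,q,.042),cv2.boundingRect(q))
    b,m=blobs(im,(5,180,100),(19,255,255),300,(0,0,560,300))
    for q in b: print(f,'orange',rect(c,q,.02),cv2.boundingRect(q))
cv2.imwrite('pics/v8.png',np.vstack([load('w1')[0][:300],load('w8')[0][:300]]))
E
```

```text
t 17.93 pos [ 0.6203 -0.0191  0.3999] xdir [-0.0012  1.      0.0008] z [-0.0007  0.0008 -1.    ] gap 0.0846 F [-0.0739 -0.2945  0.1397] j [-0.1012  0.3044  1.6487  0.0008  1.1893 -0.1027]
pocket (array([0.6144, 0.1174]), (99.8, 52.1), np.float64(0.03536734103679473)) (216, 0, 115, 64)
pocket (array([0.6202, 0.0272]), (99.1, 59.1), np.float64(0.06180322624222301)) (227, 100, 106, 67)
pocket (array([ 0.6257, -0.0664]), (99.2, 55.6), np.float64(0.06567323623097465)) (236, 200, 99, 56)
w1 black (array([0.4073, 0.1736]), (76.3, 53.9), np.float64(0.19044564560779276)) (178, 62, 89, 81)
w1 black (array([ 0.4492, -0.0009]), (93.5, 21.4), np.float64(-0.0006257096981139298)) (230, 279, 96, 21)
w1 yel (array([0.4572, 0.1834]), (28.7, 8.8), np.float64(-1.3789350446201585)) (279, 73, 16, 36)
w1 orange (array([0.4346, 0.0593]), (32.7, 22.4), np.float64(-1.4431310337168446)) (250, 207, 27, 34)
w1 orange (array([0.4599, 0.0591]), (40.3, 13.2), np.float64(-1.4689268614437863)) (281, 204, 16, 40)
w1 orange (array([0.4092, 0.0532]), (39.7, 14.0), np.float64(-1.5275024446357524)) (229, 210, 17, 39)
w8 black (array([ 0.4553, -0.0331]), (108.5, 61.1), np.float64(-0.02814415324190289)) (34, 170, 125, 68)
w8 yel (array([ 0.4903, -0.0375]), (27.4, 8.5), np.float64(1.5387125593524393)) (132, 194, 11, 30)
w8 orange (array([0.4296, 0.0567]), (60.3, 34.9), np.float64(0.12035044676858009)) (30, 78, 75, 46)
w8 orange (array([ 0.4273, -0.1294]), (51.4, 25.1), np.float64(0.14649391688631774)) (66, 277, 52, 23)
w8 orange (array([0.4661, 0.0597]), (32.7, 13.8), np.float64(1.5324858224077254)) (99, 78, 19, 39)
```

View pics/v8.png

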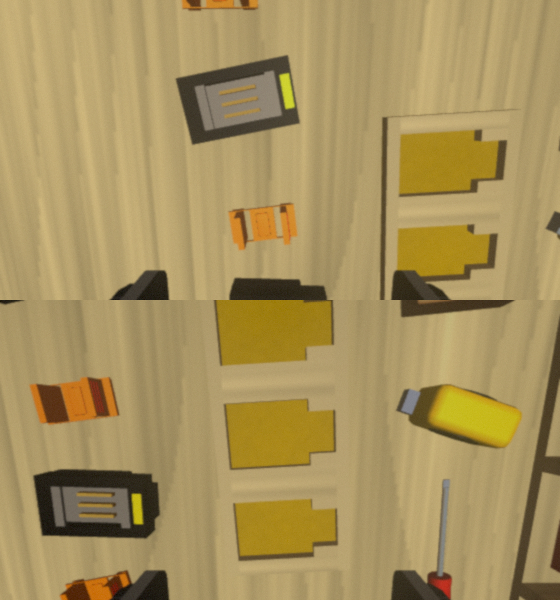

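```bash
python3 - <<'E'
from h import *
im,c=load('w1')
co=cast(c,[(177,78),(289,56),(299,123),(193,144)],.042); print(co, co.mean(0), np.linalg.norm(co-np.roll(co,-1,0),axis=1), 'yawx',np.arctan2(*(co[1]-co[0]+co[2]-co[3])[::-1]),'yawy',np.arctan2(*(co[0]-co[3]+co[1]-co[2])[::-1])-np.pi/2)
b,m=blobs(im,(0,0,70),(180,70,180),800,(180,60,300,140))
for q in b: print('grey',rect(c,q,.042),cv2.boundingRect(q))
# dark (incl. filled) outline
g=cv2.inRange(cv2.cvtColor(im,cv2.COLOR_BGR2HSV),(0,0,0),(180,255,95)); 
cs,_=cv2.findContours(g[40:160,160:320],cv2.RETR_EXTERNAL,cv2.CHAIN_APPROX_NONE)
q=max(cs,key=cv2.contourArea)[:,0,:]+[160,40]; print('outline',rect(c,q,.042))
print('bar->',np.array([.4572,.1834])-co.mean(0))
go(co.mean(0),0.192+np.pi/2,.033)
E
```

```text
[[0.3651 0.1936]
 [0.459  0.2107]
 [0.468  0.1568]
 [0.3752 0.1389]] [0.4168 0.175 ] [0.0955 0.0547 0.0946 0.0556] yawx 0.18590181073087853 yawy 0.17424130265502047
grey (array([0.4166, 0.1747]), (71.4, 43.6), np.float64(0.19957905643476037)) (194, 68, 90, 64)
outline (array([0.4158, 0.1753]), (94.8, 54.9), np.float64(0.19162953722563048))
bar-> [0.0404 0.0084]
t 17.93 pos [ 0.6203 -0.0191  0.3999] xdir [-0.0012  1.      0.0008] z [-0.0007  0.0008 -1.    ] gap 0.0846 F [-0.0739 -0.2945  0.1397] j [-0.1012  0.3044  1.6487  0.0008  1.1893 -0.1027]
rz units 13.800 alt(half turn) -17.616 then shift units [-4.0687 -5.7356  5.297 ] tilt fix [-0.0074 -0.008   0.    ]
```

>>> drive_tool([
  {"translation": [0, 0, 0], "delta_rot": [0, 0, 1], "claw": 78},
  {"translation": [0, 0, 0], "delta_rot": [0, 0, 1], "claw": 78},
  {"translation": [0, 0, 0], "delta_rot": [0, 0, 1], "claw": 78},
  {"translation": [0, 0, 0], "delta_rot": [0, 0, 1], "claw": 78},
  {"translation": [0, 0, 0], "delta_rot": [0, 0, 1], "claw": 78},
  {"translation": [0, 0, 0], "delta_rot": [0, 0, 1], "claw": 78},
  {"translation": [0, 0, 0], "delta_rot": [0, 0, 1], "claw": 78},
  {"translation": [0, 0, 0], "delta_rot": [0, 0, 1], "claw": 78},
  {"translation": [0, 0, 0], "delta_rot": [0, 0, 1], "claw": 78},
  {"translation": [0, 0, 0], "delta_rot": [0, 0, 1], "claw": 78},
  {"translation": [0, 0, 0], "delta_rot": [0, 0, 1], "claw": 78},
  {"translation": [0, 0, 0], "delta_rot": [0, 0, 1], "claw": 78},
])

```text
t: 19.42
ee_pos: [0.6202, -0.0186, 0.4002]
tcp_rot: [-3.088, -0.578, 0.0]
contact_force: [-0.4, 0.1, -0.2]
finger_gap: 0.078
finger_force: 0.0
```

>>> drive_tool([
  {"translation": [0, 0, 0], "delta_rot": [0, 0, 1], "claw": 78},
  {"translation": [0, 0, 0], "delta_rot": [0, 0, 0.8], "claw": 78},
  {"translation": [-0.68, -0.96, 0.2], "delta_rot": [0, 0, 0], "claw": 78},
  {"translation": [-0.68, -0.96, 0.2], "delta_rot": [0, 0, 0], "claw": 78},
  {"translation": [-0.68, -0.96, 0.2], "delta_rot": [0, 0, 0], "claw": 78},
  {"translation": [-0.68, -0.96, 0.2], "delta_rot": [0, 0, 0], "claw": 78},
  {"translation": [-0.68, -0.96, 0.2], "delta_rot": [0, 0, 0], "claw": 78},
  {"translation": [-0.67, -0.94, 0.2], "delta_rot": [0, 0, 0], "claw": 78},
  {"translation": [0, 0, 0], "delta_rot": [0, 0, 0], "claw": 78},
  {"translation": [0, 0, 0], "delta_rot": [0, 0, 0], "claw": 78},
])

```text
t: 20.68
ee_pos: [0.4169, 0.175, 0.3527]
tcp_rot: [3.127, 0.303, 0.002]
contact_force: [0.1, -0.1, -0.3]
finger_gap: 0.0781
finger_force: 0.0
```

```bash
python3 - <<'E'
from h import *
im,c=shot('wrist','w9')
go((.4165,.1750),0.191+np.pi/2,.033)
g=cv2.inRange(cv2.cvtColor(im,cv2.COLOR_BGR2HSV),(0,0,0),(180,255,95))
b,m=blobs(im,(25,150,120),(40,255,255),60,(100,0,460,400))
for q in b: print('yel',rect(c,q,.042),cv2.boundingRect(q))
b,m=blobs(im,(0,0,70),(180,70,180),800,(150,60,400,400))
for q in b: print('grey',rect(c,q,.042),cv2.boundingRect(q))
E
```

```text
t 20.73 pos [0.4174 0.1746 0.3529] xdir [0.9817 0.1907 0.0017] z [ 0.0017  0.0003 -1.    ] gap 0.0785 F [ 0.0997 -0.6125 -0.615 ] j [ 0.2999  0.032   2.0724 -0.0003  1.0355  1.679 ]
rz units 0.008 alt(half turn) -31.408 then shift units [-0.0204 -0.0153  4.1217] tilt fix [ 0.0005 -0.0173  0.    ]
yel (array([0.4568, 0.1833]), (28.3, 8.1), np.float64(-1.3779813166995307)) (260, 142, 39, 12)
grey (array([0.4161, 0.1751]), (69.1, 38.3), np.float64(0.18812138841118276)) (254, 157, 52, 88)
```

>>> drive_tool([
  {"translation": [0, 0, 1], "delta_rot": [0, 0, 0], "claw": 78},
  {"translation": [0, 0, 1], "delta_rot": [0, 0, 0], "claw": 78},
  {"translation": [0, 0, 1], "delta_rot": [0, 0, 0], "claw": 78},
  {"translation": [0, 0, 0.7], "delta_rot": [0, 0, 0], "claw": 78},
  {"translation": [0, 0, 0.42], "delta_rot": [0, 0, 0], "claw": 78},
  {"translation": [0, 0, 0], "delta_rot": [0, 0, 0], "claw": 78},
  {"translation": [0, 0, 0], "delta_rot": [0, 0, 0], "claw": 40},
  {"translation": [0, 0, 0], "delta_rot": [0, 0, 0], "claw": 40},
  {"translation": [0, 0, 0], "delta_rot": [0, 0, 0], "claw": 40},
  {"translation": [0, 0, 0], "delta_rot": [0, 0, 0], "claw": 40},
], force=60)

```text
t: 21.98
ee_pos: [0.4181, 0.1744, 0.1888]
tcp_rot: [-3.127, -0.299, -0.006]
contact_force: [0.5, -0.9, 7.1]
finger_gap: 0.055
finger_force: 66.4
```

>>> drive_tool([
  {"translation": [0, 0, -0.5], "delta_rot": [0, 0, 0], "claw": 40},
  {"translation": [0, 0, -1], "delta_rot": [0, 0, 0], "claw": 40},
  {"translation": [0, 0, -1], "delta_rot": [0, 0, 0], "claw": 40},
  {"translation": [0, 0, -0.5], "delta_rot": [0, 0, 0.6], "claw": 40},
  {"translation": [0, 0, 0], "delta_rot": [0, 0, 0.69], "claw": 40},
  {"translation": [0, 0, 0], "delta_rot": [0, 0, 0], "claw": 40},
])

```text
t: 22.72
ee_pos: [0.4158, 0.1738, 0.3068]
tcp_rot: [3.139, 0.099, -0.003]
contact_force: [-0.6, -0.8, -3.9]
finger_gap: 0.0549
finger_force: 65.4
```

```bash
python3 - <<'E'
from h import *
im,c=shot('wrist','w10')
go((.6145,.119),0.062+np.pi/2,.038)
b,m=blobs(im,(25,150,120),(40,255,255),60,(100,0,460,400))
for q in b: print('yel',cv2.boundingRect(q),rect(c,q,.042+.12))
E
```

```text
t 22.77 pos [0.4158 0.1738 0.3065] xdir [ 0.998   0.0632 -0.0025] z [-0.0025 -0.0009 -1.    ] gap 0.0549 F [-0.1526 -0.0165 -3.8474] j [ 0.2994  0.1003  2.1096 -0.0002  0.9343  1.807 ]
rz units 0.013 alt(half turn) -31.403 then shift units [4.8721 1.6761 2.8385] tilt fix [ 0.0076  0.0252 -0.    ]
yel (235, 184, 91, 27) (array([0.4555, 0.1761]), (28.2, 8.4), np.float64(-1.5083006828304422))
```

>>> drive_tool([
  {"translation": [0.6, 0.2, 0], "delta_rot": [0, 0, 0], "claw": 40},
  {"translation": [0.98, 0.33, 0], "delta_rot": [0, 0, 0], "claw": 40},
  {"translation": [0.98, 0.33, 0], "delta_rot": [0, 0, 0], "claw": 40},
  {"translation": [0.98, 0.33, 0], "delta_rot": [0, 0, 0], "claw": 40},
  {"translation": [0.98, 0.33, 0], "delta_rot": [0, 0, 0], "claw": 40},
  {"translation": [0.37, 0.156, 0.5], "delta_rot": [0, 0, 0], "claw": 40},
  {"translation": [0, 0, 0.9], "delta_rot": [0, 0, 0], "claw": 40},
  {"translation": [0, 0, 0.9], "delta_rot": [0, 0, 0], "claw": 40},
  {"translation": [0, 0, 0], "delta_rot": [0, 0, 0], "claw": 40},
  {"translation": [0, 0, 0], "delta_rot": [0, 0, 0], "claw": 40},
])

```text
t: 24.02
ee_pos: [0.6164, 0.1194, 0.2157]
tcp_rot: [-3.14, -0.098, -0.0]
contact_force: [-0.2, 0.1, -3.2]
finger_gap: 0.0547
finger_force: 65.5
```

```bash
python3 - <<'E'
from h import *
im,c=shot('wrist','w11')
go((.6155,.119),0.062+np.pi/2,.038)
b,m=blobs(im,(25,150,120),(40,255,255),60,(100,100,460,400))
for q in b: print('yel',cv2.boundingRect(q),rect(c,q,.0265+.042))
E
```

```text
t 24.07 pos [0.6171 0.1195 0.2168] xdir [0.9981 0.0622 0.0025] z [ 0.0025  0.0003 -1.    ] gap 0.0549 F [ 0.5275 -0.46   -2.1843] j [ 0.122   0.5395  1.7312 -0.      0.8684  1.6305]
rz units 0.003 alt(half turn) -31.413 then shift units [-0.0399  0.009   0.5954] tilt fix [-0.0011 -0.0247  0.    ]
yel (235, 184, 91, 27) (array([0.6559, 0.1217]), (28.8, 8.5), np.float64(-1.5087525546884013))
```

View pics/w11.png

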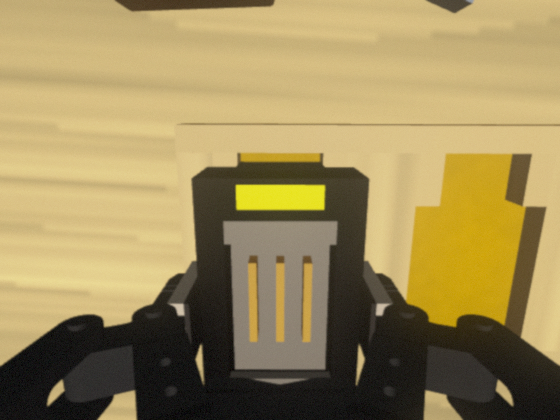

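```bash
python3 - <<'E'
from h import *
im,c=load('w11'); yaw=.062;M=np.array([[np.cos(yaw),np.sin(yaw)],[-np.sin(yaw),np.cos(yaw)]])
for z in (.005,.019):
    a=cast(c,[(238,153.5),(323,153.5)],z);mid=a.mean(0); print(z,a,np.linalg.norm(a[1]-a[0]),'pocket centre est',mid-M.T@[.050,0])
bar=np.array([.6559,.1217]); print('pack centre',bar-M.T@[.0414,0])
o=cast(c,[(178,125)],.019)[0]; print('cradle corner in cradle frame rel (.6145,.119):',M@(o-[.6145,.119]),'want ~',.062,.046)
E
```

```text
0.005 [[0.6617 0.1421]
 [0.6642 0.1015]] 0.04075068737492911 pocket centre est [0.613  0.1187]
0.019 [[0.6633 0.1407]
 [0.6656 0.1032]] 0.037587522122599235 pocket centre est [0.6145 0.1188]
pack centre [0.6146 0.1191]
cradle corner in cradle frame rel (.6145,.119): [0.0623 0.0443] want ~ 0.062 0.046
```

>>> drive_tool([
  {"translation": [0, 0, 0.2], "delta_rot": [0, 0, 0], "claw": 40},
  {"translation": [0, 0, 0.2], "delta_rot": [0, 0, 0], "claw": 40},
  {"translation": [0, 0, 0.1], "delta_rot": [0, 0, 0], "claw": 40},
  {"translation": [0, 0, 0.07], "delta_rot": [0, 0, 0], "claw": 40},
  {"translation": [0, 0, 0], "delta_rot": [0, 0, 0], "claw": 40},
  {"translation": [0, 0, 0], "delta_rot": [0, 0, 0], "claw": 40},
])

```text
t: 24.82
ee_pos: [0.616, 0.1193, 0.1939]
tcp_rot: [3.14, 0.097, -0.002]
contact_force: [-4.7, -0.4, 6.1]
finger_gap: 0.0547
finger_force: 66.5
```

>>> drive_tool([
  {"translation": [0, 0, 0], "delta_rot": [0, 0, 0], "claw": 60},
  {"translation": [0, 0, 0], "delta_rot": [0, 0, 0], "claw": 68},
  {"translation": [0, 0, 0], "delta_rot": [0, 0, 0], "claw": 72},
  {"translation": [0, 0, -0.5], "delta_rot": [0, 0, 0], "claw": 75},
  {"translation": [0, 0, -1], "delta_rot": [0, 0, 0], "claw": 78},
  {"translation": [0, 0, -1], "delta_rot": [0, 0, 0], "claw": 78},
  {"translation": [0, 0, -1], "delta_rot": [0, 0, 0], "claw": 78},
  {"translation": [0, 0, -0.5], "delta_rot": [0, 0, 0], "claw": 78},
  {"translation": [0, 0, 0], "delta_rot": [0, 0, 0], "claw": 78},
  {"translation": [0, 0, 0], "delta_rot": [0, 0, 0], "claw": 78},
])

```text
t: 26.08
ee_pos: [0.6155, 0.1192, 0.351]
tcp_rot: [3.14, 0.097, -0.005]
contact_force: [-0.6, 0.2, -0.8]
finger_gap: 0.0784
finger_force: 0.0
```

```bash
cat >> h.py <<'E'
def packpose(im,c,roi,ztop):
    for nm,lo,hi,a in (('yel',(25,150,120),(40,255,255),60),('grey',(0,0,70),(180,70,180),800)):
        b,_=blobs(im,lo,hi,a,roi)
        for q in b[:2]: print(nm,rect(c,q,ztop),cv2.boundingRect(q))
E
python3 - <<'E'
from h import *
im,c=shot('wrist','w12');state()
packpose(im,c,(150,60,400,400),.047)
E
```

```text
t 26.12 pos [0.6153 0.1192 0.3504] xdir [ 0.9981  0.0617 -0.0041] z [-0.0041 -0.0005 -1.    ] gap 0.0781 F [-0.4073 -0.5651 -0.357 ] j [ 0.1218  0.366   1.6726 -0.      1.107   1.6309]
yel (array([0.6554, 0.1217]), (28.3, 7.9), np.float64(-1.5093602714044003)) (260, 142, 40, 12)
grey (array([0.6137, 0.1189]), (69.8, 38.2), np.float64(0.05460788512547943)) (254, 157, 53, 91)
```

>>> drive_tool([
  {"translation": [-0.86, 0.72, 0], "delta_rot": [0, 0, 0], "claw": 78},
  {"translation": [-0.86, 0.72, 0], "delta_rot": [0, 0, 0], "claw": 78},
  {"translation": [-0.86, 0.72, 0], "delta_rot": [0, 0, 0], "claw": 78},
  {"translation": [-0.86, 0.72, 0], "delta_rot": [0, 0, 0], "claw": 78},
  {"translation": [-0.86, 0.72, 0], "delta_rot": [0, 0, 0], "claw": 78},
  {"translation": [0, 0, 0], "delta_rot": [0, 0, 0.9], "claw": 78},
  {"translation": [0, 0, 0], "delta_rot": [0, 0, 0], "claw": 78},
  {"translation": [0, 0, 0], "delta_rot": [0, 0, 0], "claw": 78},
])

```text
t: 27.12
ee_pos: [0.4535, -0.0348, 0.3519]
tcp_rot: [-3.141, 0.042, 0.002]
contact_force: [0.5, 0.2, -0.3]
finger_gap: 0.0782
finger_force: 0.0
```

```bash
python3 - <<'E'
from h import *
im,c=shot('wrist','w13');state()
packpose(im,c,(150,60,400,400),.042)
E
```

```text
t 27.18 pos [ 0.4536 -0.0348  0.3521] xdir [ 0.9996 -0.0266 -0.0013] z [-0.0013  0.0002 -1.    ] gap 0.0776 F [0.3271 0.6658 0.6947] j [-0.1723  0.039   2.0669  0.      1.0369  1.4251]
yel (array([ 0.4904, -0.0372]), (27.5, 8.1), np.float64(1.5438596507912354)) (263, 146, 38, 12)
grey (array([ 0.4488, -0.0361]), (69.1, 38.4), np.float64(-0.026829483769785334)) (256, 161, 52, 88)
```

>>> drive_tool([
  {"translation": [-0.12, 0.035, 1], "delta_rot": [0, 0, 0], "claw": 78},
  {"translation": [0, 0, 1], "delta_rot": [0, 0, 0], "claw": 78},
  {"translation": [0, 0, 1], "delta_rot": [0, 0, 0], "claw": 78},
  {"translation": [0, 0, 0.7], "delta_rot": [0, 0, 0], "claw": 78},
  {"translation": [0, 0, 0.4], "delta_rot": [0, 0, 0], "claw": 78},
  {"translation": [0, 0, 0], "delta_rot": [0, 0, 0], "claw": 78},
  {"translation": [0, 0, 0], "delta_rot": [0, 0, 0], "claw": 40},
  {"translation": [0, 0, 0], "delta_rot": [0, 0, 0], "claw": 40},
  {"translation": [0, 0, 0], "delta_rot": [0, 0, 0], "claw": 40},
  {"translation": [0, 0, 0], "delta_rot": [0, 0, 0], "claw": 40},
])

```text
t: 28.42
ee_pos: [0.4497, -0.0364, 0.1901]
tcp_rot: [3.141, -0.044, 0.005]
contact_force: [0.3, 1.7, 5.8]
finger_gap: 0.0545
finger_force: 66.0
```

>>> drive_tool([
  {"translation": [0, 0, -0.5], "delta_rot": [0, 0, 0], "claw": 40},
  {"translation": [0, 0, -1], "delta_rot": [0, 0, 0], "claw": 40},
  {"translation": [0, 0, -1], "delta_rot": [0, 0, 0], "claw": 40},
  {"translation": [0, 0, -0.5], "delta_rot": [0, 0, -0.4], "claw": 40},
  {"translation": [0, 0, 0], "delta_rot": [0, 0, -0.49], "claw": 40},
  {"translation": [0.4, 0.1, 0], "delta_rot": [0, 0, 0], "claw": 40},
  {"translation": [1, 0.22, 0], "delta_rot": [0, 0, 0], "claw": 40},
  {"translation": [1, 0.22, 0], "delta_rot": [0, 0, 0], "claw": 40},
  {"translation": [1, 0.22, 0], "delta_rot": [0, 0, 0], "claw": 40},
  {"translation": [1, 0.22, 0], "delta_rot": [0, 0, 0], "claw": 40},
  {"translation": [0, 0, 0], "delta_rot": [0, 0, 0], "claw": 40},
])

```text
t: 29.8
ee_pos: [0.6298, -0.0656, 0.3075]
tcp_rot: [3.14, 0.094, 0.004]
contact_force: [-1.1, 0.3, -3.5]
finger_gap: 0.0545
finger_force: 65.2
```

>>> drive_tool([
  {"translation": [0, 0, 0.5], "delta_rot": [0, 0, 0], "claw": 40},
  {"translation": [0, 0, 0.9], "delta_rot": [0, 0, 0], "claw": 40},
  {"translation": [0, 0, 0.9], "delta_rot": [0, 0, 0], "claw": 40},
  {"translation": [0, 0, 0], "delta_rot": [0, 0, 0], "claw": 40},
  {"translation": [0, 0, 0], "delta_rot": [0, 0, 0], "claw": 40},
])

```text
t: 30.42
ee_pos: [0.6263, -0.0647, 0.2166]
tcp_rot: [-3.14, -0.095, 0.001]
contact_force: [1.2, 0.5, -3.5]
finger_gap: 0.0546
finger_force: 65.8
```

```bash
python3 - <<'E'
from h import *
im,c=shot('wrist','w14')
go((.6269,-.0646),0.062+np.pi/2,.038)
zt=sense()['ee_pos'][2]-.188+.042
packpose(im,c,(200,100,360,400),zt)
b,_=blobs(im,(20,200,60),(32,255,255),100,(150,100,450,184))
for q in b: print('pocket yellow',cv2.boundingRect(q))
print(cast(c,[(238,153.5),(323,153.5)],.019))
E
```

```text
t 30.48 pos [ 0.6269 -0.0648  0.2177] xdir [0.9982 0.0606 0.0014] z [ 0.0014 -0.0002 -1.    ] gap 0.0548 F [ 0.1096 -0.3081 -3.2258] j [-0.1721  0.5411  1.7263 -0.      0.8728  1.3381]
rz units -0.013 alt(half turn) 31.403 then shift units [ 0.0001 -0.0047  0.6169] tilt fix [ 0.0033 -0.0136 -0.    ]
yel (array([ 0.6673, -0.0622]), (27.9, 8.3), np.float64(-1.510401392620675)) (235, 180, 90, 27)
grey (array([ 0.6323, -0.0644]), (55.4, 36.7), np.float64(0.060404962640201454)) (223, 216, 115, 150)
pocket yellow (241, 151, 78, 8)
pocket yellow (236, 181, 88, 3)
[[ 0.6729 -0.0433]
 [ 0.6751 -0.081 ]]
```

```bash
python3 - <<'E'
from h import *
yaw=.062;M=np.array([[np.cos(yaw),np.sin(yaw)],[-np.sin(yaw),np.cos(yaw)]])
for f in ('w11','w14'):
    im,c=load(f)
    b,_=blobs(im,(20,200,60),(32,255,255),100,(200,100,360,175))
    x,y,w,h=cv2.boundingRect(b[0]); a=cast(c,[(x,y),(x+w,y)],.019)
    print(f,(x,y,w,h),np.linalg.norm(a[1]-a[0]),'pocket',a.mean(0)-M.T@[.05,0])
print('pack',np.array([.6673,-.0622])-M.T@[.0414,0])
E
```

```text
w11 (242, 154, 77, 8) 0.03406177827905979 pocket [0.6143 0.1188]
w14 (241, 151, 78, 8) 0.034622292346922226 pocket [ 0.6252 -0.065 ]
pack [ 0.626  -0.0648]
```

Aligned within a millimetre; lower, release and rise.

>>> drive_tool([
  {"translation": [-0.01, 0, 0.2], "delta_rot": [0, 0, 0], "claw": 40},
  {"translation": [0, 0, 0.2], "delta_rot": [0, 0, 0], "claw": 40},
  {"translation": [0, 0, 0.12], "delta_rot": [0, 0, 0], "claw": 40},
  {"translation": [0, 0, 0.08], "delta_rot": [0, 0, 0], "claw": 40},
  {"translation": [0, 0, 0], "delta_rot": [0, 0, 0], "claw": 40},
  {"translation": [0, 0, 0], "delta_rot": [0, 0, 0], "claw": 40},
])

```text
t: 31.22
ee_pos: [0.6262, -0.0647, 0.1952]
tcp_rot: [-3.14, -0.096, 0.003]
contact_force: [-7.5, 1.2, 11.0]
finger_gap: 0.0549
finger_force: 67.7
```

>>> drive_tool([
  {"translation": [0, 0, 0], "delta_rot": [0, 0, 0], "claw": 60},
  {"translation": [0, 0, 0], "delta_rot": [0, 0, 0], "claw": 68},
  {"translation": [0, 0, 0], "delta_rot": [0, 0, 0], "claw": 72},
  {"translation": [0, 0, -0.5], "delta_rot": [0, 0, 0], "claw": 75},
  {"translation": [0, 0, -1], "delta_rot": [0, 0, 0], "claw": 78},
  {"translation": [0, 0, -1], "delta_rot": [0, 0, 0], "claw": 78},
  {"translation": [0, 0, -1], "delta_rot": [0, 0, 0], "claw": 78},
  {"translation": [0, 0, -0.5], "delta_rot": [0, 0, 0], "claw": 78},
  {"translation": [0, 0, 0], "delta_rot": [0, 0, 0], "claw": 78},
  {"translation": [0, 0, 0], "delta_rot": [0, 0, 0], "claw": 78},
])

```text
t: 32.48
ee_pos: [0.6255, -0.0647, 0.351]
tcp_rot: [-3.14, -0.095, 0.005]
contact_force: [-0.5, 0.2, 0.2]
finger_gap: 0.0777
finger_force: 0.0
```

```bash
python3 - <<'E'
from h import *
im,c=shot('wrist','w15');state()
packpose(im,c,(150,60,400,400),.047)
s,c=shot('side','s1')
for f in ('wrist0',):
    pass
im,c=load('w8')
b,m=blobs(im,(5,180,60),(19,255,255),200,(0,0,200,340))
for q in b: print('orange',rect(c,q,.036),cv2.boundingRect(q))
E
```

```text
t 32.52 pos [ 0.6254 -0.0646  0.3504] xdir [ 0.9981  0.0608 -0.004 ] z [-0.004   0.0007 -1.    ] gap 0.0777 F [-0.0947  0.2426  0.5714] j [-0.1722  0.3695  1.6677  0.      1.1084  1.3378]
yel (array([ 0.6665, -0.0626]), (28.2, 8.6), np.float64(-1.5102757829633857)) (261, 140, 40, 13)
grey (array([ 0.6246, -0.0649]), (69.8, 38.2), np.float64(0.06513774527597604)) (254, 156, 53, 91)
orange (array([0.4438, 0.0569]), (68.6, 33.3), np.float64(0.12035049670285058)) (30, 78, 88, 46)
orange (array([ 0.437 , -0.1228]), (80.4, 37.6), np.float64(0.49401754734267556)) (60, 271, 71, 52)
```

>>> drive_tool([
  {"translation": [0, 0, 0], "delta_rot": [0, 0, -1], "claw": 80},
  {"translation": [0, 0, 0], "delta_rot": [0, 0, -1], "claw": 80},
  {"translation": [0, 0, 0], "delta_rot": [0, 0, -1], "claw": 80},
  {"translation": [0, 0, 0], "delta_rot": [0, 0, -1], "claw": 80},
  {"translation": [0, 0, 0], "delta_rot": [0, 0, -1], "claw": 80},
  {"translation": [0, 0, 0], "delta_rot": [0, 0, -1], "claw": 80},
  {"translation": [0, 0, 0], "delta_rot": [0, 0, -1], "claw": 80},
  {"translation": [0, 0, 0], "delta_rot": [0, 0, -1], "claw": 80},
  {"translation": [0, 0, 0], "delta_rot": [0, 0, -1], "claw": 80},
  {"translation": [0, 0, 0], "delta_rot": [0, 0, -1], "claw": 80},
  {"translation": [0, 0, 0], "delta_rot": [0, 0, -1], "claw": 80},
  {"translation": [0, 0, 0], "delta_rot": [0, 0, -1], "claw": 80},
])

```text
t: 34.08
ee_pos: [0.6257, -0.0647, 0.3505]
tcp_rot: [-2.533, -1.854, 0.004]
contact_force: [0.3, 0.3, -0.3]
finger_gap: 0.0803
finger_force: 0.0
```

>>> drive_tool([
  {"translation": [0, 0, 0], "delta_rot": [0, 0, -1], "claw": 80},
  {"translation": [0, 0, 0], "delta_rot": [0, 0, -1], "claw": 80},
  {"translation": [0, 0, 0], "delta_rot": [0, 0, -1], "claw": 80},
  {"translation": [0, 0, 0], "delta_rot": [0, 0, -1], "claw": 80},
  {"translation": [0, 0, 0], "delta_rot": [0, 0, -0.3], "claw": 80},
  {"translation": [0.71, -0.86, 0], "delta_rot": [0, 0, 0], "claw": 80},
  {"translation": [0.71, -0.86, 0], "delta_rot": [0, 0, 0], "claw": 80},
  {"translation": [0.71, -0.86, 0], "delta_rot": [0, 0, 0], "claw": 80},
  {"translation": [0.71, -0.86, 0], "delta_rot": [0, 0, 0], "claw": 80},
  {"translation": [0.71, -0.86, 0], "delta_rot": [0, 0, 0], "claw": 80},
  {"translation": [0, 0, 0], "delta_rot": [0, 0, 0], "claw": 80},
  {"translation": [0, 0, 0], "delta_rot": [0, 0, 0], "claw": 80},
])

```text
t: 35.58
ee_pos: [0.4389, 0.0556, 0.3527]
tcp_rot: [2.084, 2.35, 0.001]
contact_force: [0.5, 0.4, 0.8]
finger_gap: 0.0801
finger_force: 0.0
```

```bash
python3 - <<'E'
from h import *
im,c=shot('wrist','w16');state()
b,m=blobs(im,(5,180,60),(19,255,255),100,(150,60,420,340))
for q in b: print('orange',rect(c,q,.036),cv2.boundingRect(q))
cv2.imwrite('pics/v16.png',cv2.resize(im[60:360,130:430],None,fx=2,fy=2))
E
```

```text
t 35.62 pos [0.4394 0.0554 0.3529] xdir [-0.1192  0.9929 -0.0004] z [ 0.0013 -0.0003 -1.    ] gap 0.0801 F [0.0687 0.3012 0.0168] j [ 0.0271  0.0124  2.0924 -0.0003  1.0356 -0.0923]
orange (array([0.4341, 0.0622]), (30.3, 22.2), np.float64(-1.451332596156015)) (261, 171, 29, 39)
orange (array([0.4581, 0.0626]), (35.3, 11.7), np.float64(-1.4381825059044493)) (298, 171, 16, 45)
orange (array([0.4104, 0.0565]), (36.1, 12.4), np.float64(-1.4705947909121244)) (236, 171, 17, 46)
```

View pics/v16.png

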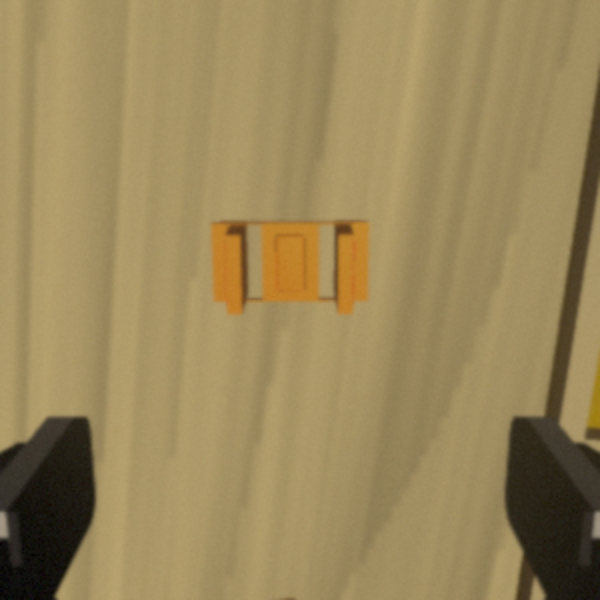

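```bash
python3 - <<'E'
from h import *
im,c=load('w16')
f=lambda v:np.array(v)/2+[130,60]
co=cast(c,f([(213,222),(368,222),(366,301),(214,301)]),.012);print(co,co.mean(0),np.linalg.norm(co-np.roll(co,-1,0),axis=1),np.arctan2(*(co[1]-co[0])[::-1]),np.arctan2(*(co[2]-co[3])[::-1]))
e=cast(c,f([(236,235),(236,313),(346,235),(346,313)]),.036);print(e,e.mean(0),np.linalg.norm(e[2]-e[0]))
go((co.mean(0)+e.mean(0))/2,.12,.032)
E
```

```text
[[0.4006 0.0697]
 [0.4649 0.0774]
 [0.4689 0.0435]
 [0.4041 0.0357]] [0.4346 0.0566] [0.0647 0.0341 0.0653 0.0341] 0.1195631012621554 0.11945968523489739
[[0.4122 0.0697]
 [0.4153 0.0385]
 [0.4545 0.0748]
 [0.4587 0.0437]] [0.4352 0.0567] 0.042587489596156915
t 35.62 pos [0.4394 0.0554 0.3529] xdir [-0.1192  0.9929 -0.0004] z [ 0.0013 -0.0003 -1.    ] gap 0.0801 F [0.0687 0.3012 0.0168] j [ 0.0271  0.0124  2.0924 -0.0003  1.0356 -0.0923]
rz units -0.005 alt(half turn) 31.411 then shift units [ 0.0444 -0.1074  4.1473] tilt fix [ 0.0122  0.0041 -0.    ]
```

>>> drive_tool([
  {"translation": [0.045, -0.107, 1], "delta_rot": [0, 0, 0], "claw": 72},
  {"translation": [0, 0, 1], "delta_rot": [0, 0, 0], "claw": 72},
  {"translation": [0, 0, 1], "delta_rot": [0, 0, 0], "claw": 72},
  {"translation": [0, 0, 0.7], "delta_rot": [0, 0, 0], "claw": 72},
  {"translation": [0, 0, 0.44], "delta_rot": [0, 0, 0], "claw": 72},
  {"translation": [0, 0, 0], "delta_rot": [0, 0, 0], "claw": 72},
  {"translation": [0, 0, 0], "delta_rot": [0, 0, 0], "claw": 30},
  {"translation": [0, 0, 0], "delta_rot": [0, 0, 0], "claw": 30},
  {"translation": [0, 0, 0], "delta_rot": [0, 0, 0], "claw": 30},
  {"translation": [0, 0, 0], "delta_rot": [0, 0, 0], "claw": 30},
  {"translation": [0, 0, 0], "delta_rot": [0, 0, 0], "claw": 30},
  {"translation": [0, 0, 0], "delta_rot": [0, 0, 0], "claw": 30},
], force=30)

```text
t: 37.12
ee_pos: [0.4359, 0.0568, 0.1894]
tcp_rot: [2.082, 2.348, 0.005]
contact_force: [-0.7, 1.0, 6.4]
finger_gap: 0.0364
finger_force: 30.1
```

>>> drive_tool([
  {"translation": [0, 0, -0.5], "delta_rot": [0, 0, 0], "claw": 30},
  {"translation": [0, 0, -1], "delta_rot": [0, 0, 0], "claw": 30},
  {"translation": [0, 0, -1], "delta_rot": [0, 0, 0], "claw": 30},
  {"translation": [0, 0, -1], "delta_rot": [0, 0, 0], "claw": 30},
  {"translation": [0, 0, 0], "delta_rot": [0, 0, 0.58], "claw": 30},
  {"translation": [0, 0, 0], "delta_rot": [0, 0, 0], "claw": 30},
])

```text
t: 37.88
ee_pos: [0.4343, 0.0569, 0.3286]
tcp_rot: [2.149, 2.288, 0.004]
contact_force: [-0.0, -0.2, -1.8]
finger_gap: 0.0363
finger_force: 30.8
```

```bash
python3 - <<'E'
from h import *
im,c=shot('wrist','w17')
go((.6141,.1190),.061,.032+.038)
cv2.imwrite('pics/v17.png',im[150:420])
E
```

```text
t 37.92 pos [0.4339 0.0569 0.3278] xdir [-0.0628  0.998  -0.0001] z [ 0.0014  0.     -1.    ] gap 0.0362 F [ 0.3244  0.4733 -1.0858] j [ 0.0308  0.0392  2.1238 -0.      0.9773 -0.0321]
rz units 0.019 alt(half turn) -31.397 then shift units [1.2758 4.5902 2.5695] tilt fix [ 0.0135  0.0007 -0.    ]
```

View pics/v17.png

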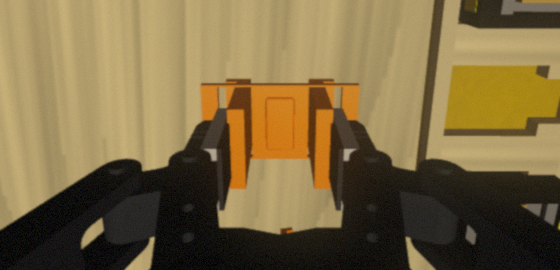

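```bash
python3 - <<'E'
from h import *
im,c=load('w17'); tp=np.array([.4339,.0569])
M=np.array([[-.0628,.998],[.998,.0628]])
for z in (.147,.151,.155):
    a=cast(c,[(201,235),(359,235),(252,308),(310,308)],z); print(z,'tool frame x,y:',((a-tp)@M.T).round(4).tolist())
E
```

```text
0.147 tool frame x,y: [[0.0157, -0.0332], [0.0155, 0.0342], [-0.019, -0.0121], [-0.0191, 0.014]]
0.151 tool frame x,y: [[0.017, -0.0323], [0.0169, 0.0333], [-0.0168, -0.0118], [-0.0168, 0.0136]]
0.155 tool frame x,y: [[0.0183, -0.0314], [0.0182, 0.0324], [-0.0145, -0.0115], [-0.0146, 0.0133]]
```

>>> drive_tool([
  {"translation": [0.05, 0.92, 0], "delta_rot": [0, 0, 0], "claw": 30},
  {"translation": [0.05, 0.92, 0], "delta_rot": [0, 0, 0], "claw": 30},
  {"translation": [0.05, 0.92, 0], "delta_rot": [0, 0, 0], "claw": 30},
  {"translation": [0.05, 0.92, 0], "delta_rot": [0, 0, 0], "claw": 30},
  {"translation": [0.05, 0.92, 0], "delta_rot": [0, 0, 0], "claw": 30},
  {"translation": [0, 0, 0], "delta_rot": [0, 0, 0], "claw": 30},
  {"translation": [0, 0, 0], "delta_rot": [0, 0, 0], "claw": 30},
])

```text
t: 38.8
ee_pos: [0.6161, 0.0782, 0.3258]
tcp_rot: [-2.149, -2.288, 0.004]
contact_force: [0.3, -0.3, -1.0]
finger_gap: 0.036
finger_force: 30.8
```

```bash
python3 - <<'E'
from h import *
im,c=shot('wrist','w18')
packpose(im,c,(150,60,440,230),.047)
go((.6141,.1190),.061,.032+.038)
cv2.imwrite('pics/v18.png',cv2.resize(im[100:330,130:430],None,fx=2,fy=2))
E
```

```text
yel (array([0.6558, 0.1213]), (28.8, 8.9), np.float64(-1.5125207653444845)) (339, 130, 15, 45)
grey (array([0.6136, 0.1226]), (72.8, 46.1), np.float64(0.06273452535304536)) (227, 110, 113, 72)
t 38.85 pos [0.6159 0.0782 0.326 ] xdir [-0.0623  0.9981 -0.    ] z [-0.0031 -0.0002 -1.    ] gap 0.0359 F [ 0.1882  0.7811 -1.3653] j [ 0.0561  0.3825  1.7043 -0.0001  1.0579 -0.0062]
rz units 0.013 alt(half turn) -31.403 then shift units [1.0218 0.0181 2.525 ] tilt fix [-0.0309  0.0003  0.    ]
```

View pics/v18.png

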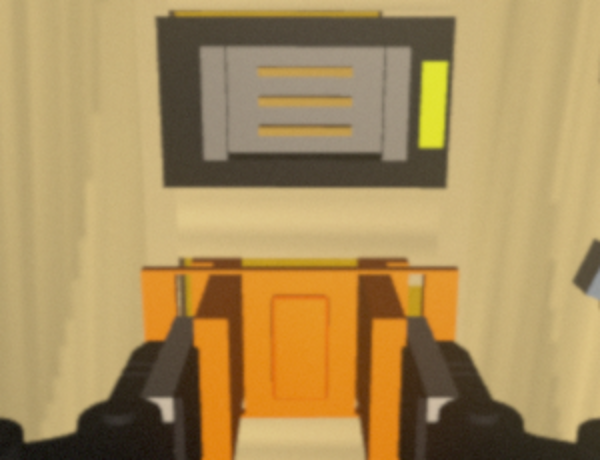

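>>> drive_tool([
  {"translation": [0.51, 0.01, 0], "delta_rot": [0, 0, 0], "claw": 30},
  {"translation": [0.51, 0.005, 0.4], "delta_rot": [0, 0, 0], "claw": 30},
  {"translation": [0, 0, 0.9], "delta_rot": [0, 0, 0], "claw": 30},
  {"translation": [0, 0, 0.6], "delta_rot": [0, 0, 0], "claw": 30},
  {"translation": [0, 0, 0.25], "delta_rot": [0, 0, 0], "claw": 30},
  {"translation": [0, 0, 0], "delta_rot": [0, 0, 0], "claw": 30},
  {"translation": [0, 0, 0], "delta_rot": [0, 0, 0], "claw": 30},
])

```text
t: 39.72
ee_pos: [0.6157, 0.1194, 0.2422]
tcp_rot: [2.15, 2.289, 0.003]
contact_force: [-0.6, -0.6, -0.1]
finger_gap: 0.0359
finger_force: 30.8
```

```bash
python3 - <<'E'
from h import *
im,c=shot('wrist','w19')
go((.6140,.1189),.061,.032+.038)
go((.6140,.1189),.061,.032+.038)
cv2.imwrite('pics/v19.png',cv2.resize(im[170:350,130:430],None,fx=2,fy=2))
E
```

```text
t 39.77 pos [0.6159 0.1193 0.2424] xdir [-0.062   0.9981  0.0002] z [ 0.0026  0.0004 -1.    ] gap 0.0358 F [-0.5271  0.0741 -1.1134] j [0.122  0.5004 1.7282 0.0001 0.9103 0.0598]
rz units 0.011 alt(half turn) -31.405 then shift units [-0.0075 -0.0469  0.4358] tilt fix [ 0.0265 -0.0022 -0.    ]
t 39.77 pos [0.6159 0.1193 0.2424] xdir [-0.062   0.9981  0.0002] z [ 0.0026  0.0004 -1.    ] gap 0.0358 F [-0.5271  0.0741 -1.1134] j [0.122  0.5004 1.7282 0.0001 0.9103 0.0598]
rz units 0.011 alt(half turn) -31.405 then shift units [-0.0075 -0.0469  0.4358] tilt fix [ 0.0265 -0.0022 -0.    ]
```

View pics/v19.png

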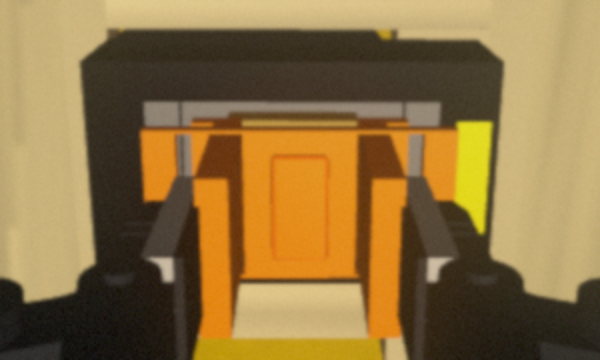

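>>> drive_tool([
  {"translation": [-0.01, -0.04, 0], "delta_rot": [0, 0, 0], "claw": 30},
  {"translation": [0, 0, 0.12], "delta_rot": [0, 0, 0], "claw": 30},
  {"translation": [0, 0, 0.12], "delta_rot": [0, 0, 0], "claw": 30},
  {"translation": [0, 0, 0.1], "delta_rot": [0, 0, 0], "claw": 30},
  {"translation": [0, 0, 0.08], "delta_rot": [0, 0, 0], "claw": 30},
  {"translation": [0, 0, 0], "delta_rot": [0, 0, 0], "claw": 30},
  {"translation": [0, 0, 0], "delta_rot": [0, 0, 0], "claw": 30},
])

```text
t: 40.65
ee_pos: [0.6137, 0.1185, 0.2277]
tcp_rot: [-2.151, -2.289, 0.002]
contact_force: [-7.6, -1.1, 18.2]
finger_gap: 0.0361
finger_force: 35.3
```

>>> drive_tool([
  {"translation": [0, 0, 0], "delta_rot": [0, 0, 0], "claw": 46},
  {"translation": [0, 0, 0], "delta_rot": [0, 0, 0], "claw": 54},
  {"translation": [0, 0, 0], "delta_rot": [0, 0, 0], "claw": 62},
  {"translation": [0, 0, 0], "delta_rot": [0, 0, 0], "claw": 66},
  {"translation": [0, 0, -0.5], "delta_rot": [0, 0, 0], "claw": 70},
  {"translation": [0, 0, -1], "delta_rot": [0, 0, 0], "claw": 75},
  {"translation": [0, 0, -1], "delta_rot": [0, 0, 0], "claw": 80},
  {"translation": [-0.5, 0, -0.7], "delta_rot": [0, 0, 0], "claw": 80},
  {"translation": [-0.7, 0, 0], "delta_rot": [0, 0, 0], "claw": 80},
  {"translation": [0, 0, 0], "delta_rot": [0, 0, 0], "claw": 80},
  {"translation": [0, 0, 0], "delta_rot": [0, 0, 0], "claw": 80},
])

```text
t: 42.02
ee_pos: [0.6164, 0.0709, 0.3527]
tcp_rot: [-2.152, -2.289, -0.001]
contact_force: [-0.2, -0.1, -0.1]
finger_gap: 0.0799
finger_force: 0.0
```

```bash
python3 - <<'E'
from h import *
im,c=shot('wrist','w20');state()
packpose(im,c,(150,0,440,260),.047)
b,m=blobs(im,(5,180,60),(19,255,255),100,(150,0,420,300))
for q in b: print('orange',rect(c,q,.038+.012),cv2.boundingRect(q))
x,y,w,h=cv2.boundingRect(np.vstack(b)); print(x,y,w,h)
cv2.imwrite('pics/v20.png',cv2.resize(im[60:260,180:400],None,fx=3,fy=3))
E
```

```text
t 42.08 pos [0.6163 0.0712 0.3524] xdir [-0.0621  0.9981  0.0005] z [-0.0003  0.0005 -1.    ] gap 0.0798 F [ 0.8633 -0.165  -1.0391] j [ 0.0447  0.3514  1.6884  0.0006  1.1021 -0.0177]
yel (array([0.6558, 0.1214]), (28.5, 9.0), np.float64(-1.5121150785254924)) (333, 118, 14, 41)
orange (array([0.6057, 0.1171]), (48.6, 35.3), np.float64(0.06120316195316855)) (236, 115, 68, 51)
orange (array([0.6398, 0.1188]), (35.3, 14.7), np.float64(1.5608964249166908)) (305, 116, 23, 50)
236 115 92 51
```

View pics/v20.png

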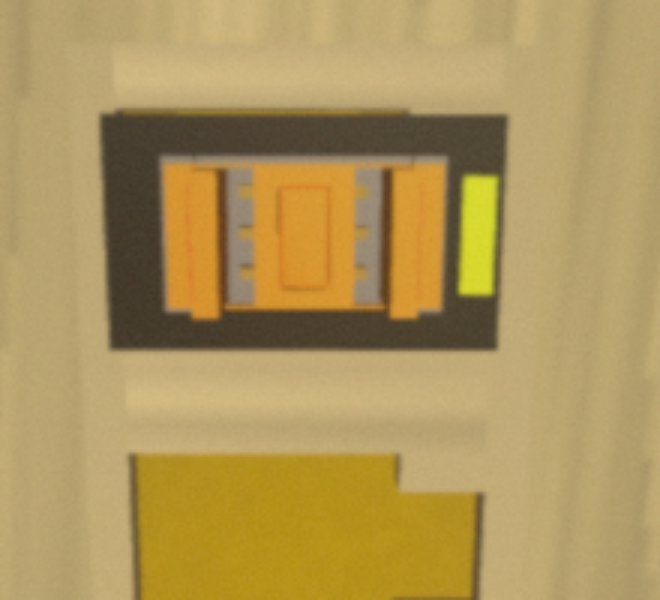

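>>> drive_tool([
  {"translation": [-0.93, -0.81, 0], "delta_rot": [0, 0, 0], "claw": 80},
  {"translation": [-0.93, -0.81, 0], "delta_rot": [0, 0, 0], "claw": 80},
  {"translation": [-0.93, -0.81, 0], "delta_rot": [0, 0, 0], "claw": 80},
  {"translation": [-0.93, -0.81, 0], "delta_rot": [0, 0, 0], "claw": 80},
  {"translation": [-0.93, -0.81, 0], "delta_rot": [0, 0, 0], "claw": 80},
  {"translation": [-0.93, -0.81, 0], "delta_rot": [0, 0, 0], "claw": 80},
  {"translation": [0, 0, 0], "delta_rot": [0, 0, 0], "claw": 80},
  {"translation": [0, 0, 0], "delta_rot": [0, 0, 0], "claw": 80},
])

```text
t: 43.08
ee_pos: [0.4367, -0.1637, 0.3523]
tcp_rot: [-2.152, -2.289, -0.001]
contact_force: [-0.5, 0.1, 0.5]
finger_gap: 0.0802
finger_force: 0.0
```

```bash
python3 - <<'E'
from h import *
im,c=shot('wrist','w21');state()
b,m=blobs(im,(5,180,60),(19,255,255),60,(100,0,450,330))
for q in b: print('orange',rect(c,q,.012),rect(c,q,.036)[0],cv2.boundingRect(q))
q=np.vstack(b)
print('all',rect(c,q,.012)); h=cv2.minAreaRect(q); print(h,cv2.boxPoints(h))
# plate side: use the two rows of plate edge; print tilted outline poly
p=cv2.approxPolyDP(cv2.convexHull(q),2,True)[:,0]; print(p.tolist())
E
```

```text
t 43.12 pos [ 0.4369 -0.1634  0.3523] xdir [-0.0629  0.998   0.0005] z [ 0.0004  0.0005 -1.    ] gap 0.0798 F [0.4876 0.3108 0.0493] j [-0.4515  0.0616  2.0425  0.0007  1.0373 -0.5148]
orange (array([ 0.4304, -0.1372]), (33.0, 22.8), np.float64(-1.36938711276952)) [ 0.4305 -0.1341] (259, 140, 32, 43)
orange (array([ 0.4563, -0.1337]), (36.4, 12.6), np.float64(-1.3662146387657201)) [ 0.4544 -0.1309] (297, 137, 19, 45)
orange (array([ 0.4056, -0.144 ]), (36.7, 13.3), np.float64(-1.3743739817792342)) [ 0.4076 -0.1404] (233, 145, 22, 45)
all (array([ 0.4308, -0.1388]), (64.7, 36.7), np.float64(0.20259918097945095))
((274.907958984375, 163.25704956054688), (44.107566833496094, 78.7947769165039), 82.05652618408203) [[232.8409 146.8594]
 [310.8796 135.9703]
 [316.9751 179.6547]
 [238.9363 190.5438]]
[[315, 175], [307, 181], [247, 189], [240, 185], [233, 148], [310, 137]]
```

>>> drive_tool([
  {"translation": [0, 0, 0], "delta_rot": [0, 0, -0.7], "claw": 80},
  {"translation": [0, 0, 0], "delta_rot": [0, 0, -0.7], "claw": 80},
  {"translation": [0.67, -0.02, 0], "delta_rot": [0, 0, 0], "claw": 80},
  {"translation": [0, 0, 0], "delta_rot": [0, 0, 0], "claw": 80},
  {"translation": [0, 0, 0], "delta_rot": [0, 0, 0], "claw": 80},
])

```text
t: 43.75
ee_pos: [0.4309, -0.1376, 0.3524]
tcp_rot: [1.983, 2.436, 0.0]
contact_force: [-0.5, 0.0, -0.1]
finger_gap: 0.0801
finger_force: 0.0
```

```bash
python3 - <<'E'
from h import *
im,c=shot('wrist','w22')
for f,cc,i in (('w16',*load('w16')[::-1]),('w22',c,im)):
    b,m=blobs(i,(5,180,60),(19,255,255),60,(180,60,400,330))
    q=np.vstack(b); print(f,cv2.minAreaRect(q),cv2.boundingRect(q)); mid=min(b,key=lambda q:abs(q[:,0].mean()-275)); r=rect(cc,mid,.012); print('mid plate',r)
go(r[0],.203,.032)
E
```

```text
w16 ((274.5, 193.5), (77.0, 45.0), -0.0) (236, 171, 78, 46)
mid plate (array([0.4344, 0.0572]), (32.8, 24.0), np.float64(-1.4513338611575328))
w22 ((280.0, 195.0), (44.0, 76.0), 90.0) (242, 173, 77, 45)
mid plate (array([ 0.4305, -0.1372]), (33.1, 23.4), np.float64(-1.376601865833897))
t 43.80 pos [ 0.4309 -0.138   0.3525] xdir [-0.2019  0.9794 -0.0007] z [ 0.0007 -0.0006 -1.    ] gap 0.0801 F [-0.5449 -0.2169 -0.9178] j [-0.4061  0.0327  2.0726 -0.0003  1.0355 -0.6092]
rz units 0.003 alt(half turn) -31.413 then shift units [ 0.0202 -0.0055  4.1366] tilt fix [0.0057 0.0074 0.    ]
```

>>> drive_tool([
  {"translation": [0.015, 0, 1], "delta_rot": [0, 0, 0], "claw": 72},
  {"translation": [0, 0, 1], "delta_rot": [0, 0, 0], "claw": 72},
  {"translation": [0, 0, 1], "delta_rot": [0, 0, 0], "claw": 72},
  {"translation": [0, 0, 0.7], "delta_rot": [0, 0, 0], "claw": 72},
  {"translation": [0, 0, 0.44], "delta_rot": [0, 0, 0], "claw": 72},
  {"translation": [0, 0, 0], "delta_rot": [0, 0, 0], "claw": 72},
  {"translation": [0, 0, 0], "delta_rot": [0, 0, 0], "claw": 30},
  {"translation": [0, 0, 0], "delta_rot": [0, 0, 0], "claw": 30},
  {"translation": [0, 0, 0], "delta_rot": [0, 0, 0], "claw": 30},
  {"translation": [0, 0, 0], "delta_rot": [0, 0, 0], "claw": 30},
  {"translation": [0, 0, 0], "delta_rot": [0, 0, 0], "claw": 30},
  {"translation": [0, 0, 0], "delta_rot": [0, 0, 0], "claw": 30},
], force=30)

```text
t: 45.3
ee_pos: [0.4317, -0.1382, 0.1892]
tcp_rot: [1.983, 2.431, 0.002]
contact_force: [-0.8, -0.2, 9.4]
finger_gap: 0.0366
finger_force: 30.2
```

>>> drive_tool([
  {"translation": [0, 0, -0.5], "delta_rot": [0, 0, 0], "claw": 30},
  {"translation": [0, 0, -1], "delta_rot": [0, 0, 0], "claw": 30},
  {"translation": [0, 0, -1], "delta_rot": [0, 0, 0], "claw": 30},
  {"translation": [0, 0, -1], "delta_rot": [0, 0, 0], "claw": 30},
  {"translation": [0, 0, 0], "delta_rot": [0, 0, 0.7], "claw": 30},
  {"translation": [0, 0, 0], "delta_rot": [0, 0, 0.71], "claw": 30},
  {"translation": [0.1, 0.98, 0], "delta_rot": [0, 0, 0], "claw": 30},
  {"translation": [0.1, 0.98, 0], "delta_rot": [0, 0, 0], "claw": 30},
  {"translation": [0.1, 0.98, 0], "delta_rot": [0, 0, 0], "claw": 30},
  {"translation": [0.1, 0.98, 0], "delta_rot": [0, 0, 0], "claw": 30},
  {"translation": [0.1, 0.98, 0], "delta_rot": [0, 0, 0], "claw": 30},
  {"translation": [0, 0, 0], "delta_rot": [0, 0, 0], "claw": 30},
])

```text
t: 46.8
ee_pos: [0.6268, -0.1052, 0.328]
tcp_rot: [2.149, 2.287, 0.003]
contact_force: [-1.7, 0.6, -0.3]
finger_gap: 0.036
finger_force: 30.8
```

>>> drive_tool([
  {"translation": [0, 0, 0], "delta_rot": [0, 0, 0], "claw": 30},
])

```text
t: 46.92
ee_pos: [0.6239, -0.1055, 0.3269]
tcp_rot: [-2.152, -2.288, 0.001]
contact_force: [0.3, 0.4, -0.3]
finger_gap: 0.0359
finger_force: 30.8
```

```bash
python3 - <<'E'
from h import *
im,c=shot('wrist','w23')
for f in ('w18','w23'):
    i,cc=load(f)
    packpose(i,cc,(150,60,440,230),.047)
    b,m=blobs(i,(5,180,60),(19,255,255),300,(150,220,420,420))
    q=np.vstack(b); q=q[q[:,1]<260]; print(f,'cap far edge px',cv2.boundingRect(q))
    b,m=blobs(i,(5,180,60),(19,255,255),300,(225,220,330,420)); print(cv2.boundingRect(max(b,key=len)))
go((.6253,-.0650),.061,.032+.038)
E
```

```text
yel (array([0.6558, 0.1213]), (28.8, 8.9), np.float64(-1.5125207653444845)) (339, 130, 15, 45)
grey (array([0.6136, 0.1226]), (72.8, 46.1), np.float64(0.06273452535304536)) (227, 110, 113, 72)
w18 cap far edge px (201, 230, 158, 30)
(225, 230, 105, 111)
yel (array([ 0.6669, -0.0627]), (28.4, 8.8), np.float64(-1.4997104736420663)) (343, 131, 15, 44)
grey (array([ 0.624 , -0.0614]), (75.0, 45.7), np.float64(0.061108311806469695)) (228, 111, 116, 71)
w23 cap far edge px (201, 228, 158, 32)
(225, 228, 105, 109)
t 46.98 pos [ 0.6235 -0.1056  0.3268] xdir [-0.0609  0.9981  0.0001] z [-0.001  0.    -1.   ] gap 0.0358 F [-0.5904 -0.4055 -0.4339] j [-0.2366  0.4015  1.6754 -0.0003  1.0657 -0.2974]
rz units -0.001 alt(half turn) 31.415 then shift units [1.0114 0.107  2.5459] tilt fix [-0.0103 -0.0009  0.    ]
```

>>> drive_tool([
  {"translation": [0.5, 0.05, 0], "delta_rot": [0, 0, 0], "claw": 30},
  {"translation": [0.49, 0.05, 0.4], "delta_rot": [0, 0, 0], "claw": 30},
  {"translation": [0, 0, 0.9], "delta_rot": [0, 0, 0], "claw": 30},
  {"translation": [0, 0, 0.6], "delta_rot": [0, 0, 0], "claw": 30},
  {"translation": [0, 0, 0.25], "delta_rot": [0, 0, 0], "claw": 30},
  {"translation": [0, 0, 0], "delta_rot": [0, 0, 0], "claw": 30},
  {"translation": [0, 0, 0], "delta_rot": [0, 0, 0], "claw": 30},
  {"translation": [0, 0, 0], "delta_rot": [0, 0, 0], "claw": 30},
])

```text
t: 47.98
ee_pos: [0.6267, -0.0659, 0.2421]
tcp_rot: [2.151, 2.286, 0.002]
contact_force: [-1.5, 0.7, -1.0]
finger_gap: 0.036
finger_force: 30.8
```

```bash
python3 - <<'E'
from h import *
im,c=shot('wrist','w24')
for f in ('w19','w24'):
    i,cc=load(f)
    hsv=cv2.cvtColor(i,cv2.COLOR_BGR2HSV)
    # grey rim strip just above plate far edge, row ~ 227
    m=cv2.inRange(hsv,np.array((0,0,90)),np.array((180,60,200)))
    for r in (222,224,226,228,230): 
        x=np.where(m[r,190:370])[0]; print(f,r,(x.min()+190,x.max()+190,len(x)) if len(x) else None,end=' ')
    b,_=blobs(i,(5,180,60),(19,255,255),300,(150,180,420,420)); q=np.vstack(b); q=q[q[:,1]<260]; print('plate',cv2.boundingRect(q))
go((.6251,-.0657),.061,.032+.038)
E
```

```text
w19 222 (np.int64(202), np.int64(349), 145) w19 224 (np.int64(202), np.int64(349), 141) w19 226 (np.int64(202), np.int64(348), 80) w19 228 (np.int64(202), np.int64(349), 40) w19 230 (np.int64(202), np.int64(348), 34) plate (200, 227, 159, 33)
w24 222 (np.int64(202), np.int64(349), 116) w24 224 (np.int64(202), np.int64(349), 80) w24 226 (np.int64(202), np.int64(349), 47) w24 228 (np.int64(202), np.int64(349), 37) w24 230 (np.int64(204), np.int64(221), 12) plate (199, 225, 160, 35)
t 48.02 pos [ 0.6266 -0.066   0.2419] xdir [-0.0608  0.9981 -0.0005] z [ 0.0023 -0.0004 -1.    ] gap 0.0363 F [-0.1758  0.0564  0.1967] j [-0.174   0.5056  1.7212  0.      0.9124 -0.2348]
rz units -0.002 alt(half turn) 31.414 then shift units [ 0.0089 -0.0375  0.4236] tilt fix [ 0.0224  0.0053 -0.    ]
```

>>> drive_tool([
  {"translation": [0, -0.04, 0], "delta_rot": [0, 0, 0], "claw": 30},
  {"translation": [0, 0, 0.12], "delta_rot": [0, 0, 0], "claw": 30},
  {"translation": [0, 0, 0.12], "delta_rot": [0, 0, 0], "claw": 30},
  {"translation": [0, 0, 0.1], "delta_rot": [0, 0, 0], "claw": 30},
  {"translation": [0, 0, 0.08], "delta_rot": [0, 0, 0], "claw": 30},
  {"translation": [0, 0, 0], "delta_rot": [0, 0, 0], "claw": 30},
  {"translation": [0, 0, 0], "delta_rot": [0, 0, 0], "claw": 30},
])

```text
t: 48.9
ee_pos: [0.6246, -0.066, 0.2274]
tcp_rot: [-2.151, -2.287, 0.002]
contact_force: [-8.1, 2.2, 18.8]
finger_gap: 0.0363
finger_force: 35.4
```

>>> drive_tool([
  {"translation": [0, 0, 0], "delta_rot": [0, 0, 0], "claw": 46},
  {"translation": [0, 0, 0], "delta_rot": [0, 0, 0], "claw": 54},
  {"translation": [0, 0, 0], "delta_rot": [0, 0, 0], "claw": 62},
  {"translation": [0, 0, 0], "delta_rot": [0, 0, 0], "claw": 66},
  {"translation": [0, 0, -0.5], "delta_rot": [0, 0, 0], "claw": 70},
  {"translation": [0, 0, -1], "delta_rot": [0, 0, 0], "claw": 75},
  {"translation": [0, 0, -1], "delta_rot": [0, 0, 0], "claw": 80},
  {"translation": [-0.5, 0, -0.7], "delta_rot": [0, 0, 0], "claw": 80},
  {"translation": [-0.7, 0, 0], "delta_rot": [0, 0, 0], "claw": 80},
  {"translation": [0, 0, 0], "delta_rot": [0, 0, 0], "claw": 80},
  {"translation": [0, 0, 0], "delta_rot": [0, 0, 0], "claw": 80},
])

```text
t: 50.28
ee_pos: [0.6272, -0.1135, 0.3522]
tcp_rot: [-2.153, -2.287, -0.001]
contact_force: [0.2, 0.4, 0.1]
finger_gap: 0.0802
finger_force: 0.0
```

```bash
python3 - <<'E'
from h import *
im,c=shot('wrist','w25')
for f in ('w20','w25'):
    i,cc=load(f); packpose(i,cc,(150,0,440,260),.047)
    b,m=blobs(i,(5,180,60),(19,255,255),100,(150,60,420,300))
    for q in b: print(f,'orange',rect(cc,q,.05),cv2.boundingRect(q))
a,_=shot('scene','sc2'); s,_=shot('side','s2')
cv2.imwrite('pics/v25.png',np.vstack([np.hstack([cv2.resize(im[60:260,180:400],(400,300)),cv2.resize(a[100:280,140:430],(400,300))]),np.hstack([cv2.resize(s[90:370,120:450],(400,300)),cv2.resize(s[110:180,160:290],(400,300))])]))
E
```

```text
yel (array([0.6558, 0.1214]), (28.5, 9.0), np.float64(-1.5121150785254924)) (333, 118, 14, 41)
w20 orange (array([0.6057, 0.1171]), (48.6, 35.3), np.float64(0.06120316195316855)) (236, 115, 68, 51)
w20 orange (array([0.6398, 0.1188]), (35.3, 14.7), np.float64(1.5608964249166908)) (305, 116, 23, 50)
yel (array([ 0.6668, -0.0622]), (28.4, 8.9), np.float64(-1.50845460521907)) (333, 117, 14, 41)
w25 orange (array([ 0.6245, -0.0657]), (33.0, 24.2), np.float64(-1.5105614111514862)) (264, 115, 35, 48)
w25 orange (array([ 0.5988, -0.0683]), (35.4, 13.4), np.float64(-1.4908126277358948)) (235, 115, 21, 51)
w25 orange (array([ 0.6506, -0.0652]), (35.3, 12.8), np.float64(-1.520297012635191)) (308, 115, 20, 51)
```

View pics/v25.png

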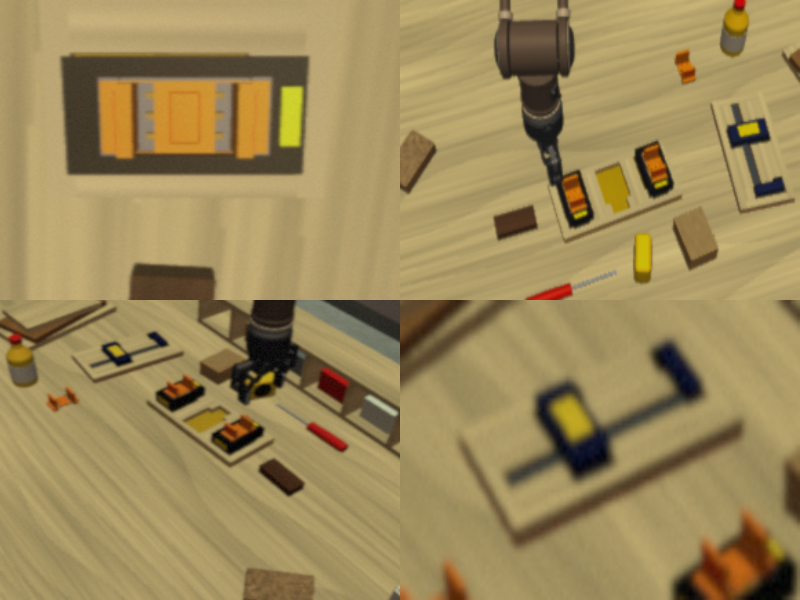

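>>> drive_tool([
  {"translation": [0.98, -0.02, 0], "delta_rot": [0, 0, 0], "claw": 20},
  {"translation": [0.98, -0.02, 0], "delta_rot": [0, 0, 0], "claw": 5},
  {"translation": [0.98, -0.02, 0], "delta_rot": [0, 0, 0], "claw": 5},
  {"translation": [0.98, -0.02, 0], "delta_rot": [0, 0, 0], "claw": 5},
  {"translation": [0.98, -0.02, 0], "delta_rot": [0, 0, 0], "claw": 5},
  {"translation": [0.98, -0.02, 0], "delta_rot": [0, 0, 0], "claw": 5},
  {"translation": [0.98, -0.02, 0], "delta_rot": [0, 0, 0], "claw": 5},
  {"translation": [0.98, -0.02, 0], "delta_rot": [0, 0, 0], "claw": 5},
  {"translation": [0.98, 0, 0], "delta_rot": [0, 0, 0], "claw": 5},
  {"translation": [0.98, 0, 0], "delta_rot": [0, 0, 0], "claw": 5},
  {"translation": [0.98, 0, 0], "delta_rot": [0, 0, 0], "claw": 5},
  {"translation": [0.98, 0, 0], "delta_rot": [0, 0, 0], "claw": 5},
])

```text
t: 51.92
ee_pos: [0.5915, 0.3572, 0.3514]
tcp_rot: [-2.151, -2.289, 0.001]
contact_force: [0.5, -0.2, 0.5]
finger_gap: 0.0052
finger_force: 0.0
```

>>> drive_tool([
  {"translation": [0, 0, 0.8], "delta_rot": [0, 0, 0], "claw": 5},
  {"translation": [0, 0, 0.9], "delta_rot": [0, 0, 0], "claw": 5},
  {"translation": [0, 0, 0.9], "delta_rot": [0, 0, 0], "claw": 5},
  {"translation": [0, 0, 0.55], "delta_rot": [0, 0, 0], "claw": 5},
  {"translation": [0, 0, 0], "delta_rot": [0, 0, 0], "claw": 5},
  {"translation": [0, 0, 0], "delta_rot": [0, 0, 0], "claw": 5},
])

```text
t: 52.68
ee_pos: [0.593, 0.3558, 0.2273]
tcp_rot: [2.152, 2.288, 0.004]
contact_force: [0.1, 0.3, 0.3]
finger_gap: 0.005
finger_force: 0.0
```

>>> drive_tool([
  {"translation": [0, 0, 0.2], "delta_rot": [0, 0, 0], "claw": 5},
  {"translation": [0, 0, 0.15], "delta_rot": [0, 0, 0], "claw": 5},
  {"translation": [0, 0, 0], "delta_rot": [0, 0, 0], "claw": 5},
  {"translation": [0, 0, 0], "delta_rot": [0, 0, 0], "claw": 5},
])

```text
t: 53.18
ee_pos: [0.5924, 0.3553, 0.2119]
tcp_rot: [2.153, 2.288, 0.0]
contact_force: [-0.4, -0.3, 0.7]
finger_gap: 0.0047
finger_force: 0.0
```

>>> drive_tool([
  {"translation": [0, 0, 0.1], "delta_rot": [0, 0, 0], "claw": 5},
  {"translation": [0, 0, 0], "delta_rot": [0, 0, 0], "claw": 5},
  {"translation": [0, 0, 0], "delta_rot": [0, 0, 0], "claw": 5},
])

```text
t: 53.55
ee_pos: [0.5923, 0.3553, 0.2078]
tcp_rot: [-2.153, -2.288, 0.0]
contact_force: [-0.4, -1.1, -0.3]
finger_gap: 0.005
finger_force: 0.0
```

>>> drive_tool([
  {"translation": [0, 0, -0.5], "delta_rot": [0, 0, 0], "claw": 5},
  {"translation": [0, 0, -1], "delta_rot": [0, 0, 0], "claw": 5},
  {"translation": [0, 0, -1], "delta_rot": [0, 0, 0], "claw": 5},
  {"translation": [0, 0, -1], "delta_rot": [0, 0, 0], "claw": 5},
  {"translation": [-0.8, 0, -0.5], "delta_rot": [0, 0, 0], "claw": 60},
  {"translation": [-0.9, 0, 0], "delta_rot": [0, 0, 0], "claw": 80},
  {"translation": [0, 0, 0], "delta_rot": [0, 0, 0], "claw": 80},
  {"translation": [0, 0, 0], "delta_rot": [0, 0, 0], "claw": 80},
])

```text
t: 54.55
ee_pos: [0.5965, 0.2876, 0.3689]
tcp_rot: [-2.153, -2.288, -0.002]
contact_force: [0.2, -0.6, -0.8]
finger_gap: 0.077
finger_force: 0.0
```

```bash
python3 - <<'E'
from h import *
im,c=shot('wrist','w26');state()
b,m=blobs(im,(22,150,150),(38,255,255),600,(130,20,440,250))
for q in b: print('patch',rect(c,q,.034),cv2.boundingRect(q))
a,_=shot('scene','sc3'); o,_=load('sc2')
d=cv2.absdiff(a,o).max(2)>40
cs,_=cv2.findContours(d.astype(np.uint8),cv2.RETR_EXTERNAL,cv2.CHAIN_APPROX_SIMPLE)
print('scene changes',[cv2.boundingRect(q) for q in cs if cv2.contourArea(q)>15])
E
```

```text
t 54.60 pos [0.5964 0.288  0.3685] xdir [-0.0612  0.9981  0.0008] z [ 0.0006  0.0008 -1.    ] gap 0.0799 F [ 0.2066  0.8788 -0.2524] j [0.3841 0.4113 1.5702 0.0006 1.1593 0.3226]
patch (array([0.5914, 0.3557]), (46.0, 24.0), np.float64(1.49369714744683)) (261, 77, 38, 65)
scene changes [(254, 88, 8, 18), (208, 82, 59, 130), (253, 80, 8, 4), (221, 51, 31, 13), (254, 48, 7, 20), (221, 37, 31, 14), (210, 31, 11, 50), (247, 20, 9, 20), (322, 0, 105, 165), (260, 0, 39, 25), (267, 0, 9, 7), (222, 0, 22, 33)]
```

Only the arm has changed in the scene. The clamp is home, with its yaw and position matching the tray, so I'm handing in.

```bash
python3 -c "
from station import *
print(close_job())"
```

```text
the job is handed in; nothing more can be done
None
```

I handed the job in at about 55 s: both packs present are seated in pockets 1 and 3 with a cap clipped flat on each, the clamp is home in the tray, the offcut lies flat on the bench, and the bystanders were never touched; the hand-in call gave no verdict, so these are my own checks from the cameras and force readings.

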